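# Unload inspected coils from a camera station's rail carriage

### The job

The coils on the rail carriage have been inspected. Swing the carriage's clamp lever fully open, slide the carriage out from under the camera head until its pointer lines up with the mark on the index block, clamp it there, then lift every coil up off its spindle and lay them all flat in the tray, side by side, not stacked. Then unclamp the empty carriage, push it fully home against its stop under the camera head and clamp it again; leave the camera head and the other things on the table alone.

Things in the scene. Friction and masses are not known exactly. Their poses are not given: they have to be found in the camera images.
- station: a straight aluminium optical rail, 580 long, 65 wide, 36 high, fixed to the table, with a black stop at each end. Origin: centre of its underside on the table. Its y axis runs along the rail (home end at +y, beneath the camera head), x across it away from the robot, z up; it may stand slightly turned
- carriage (a joint): slide of the rail carriage, m: 0 = fully home against its stop under the camera head, growing as the carriage slides along the station's -y direction; range 0 to 0.31. It runs stiffly (about 5 N) when unclamped and stays where it is left; clamped, it does not slide. The carriage carries a black plate 90 x 260, plate top 66 above the table, on which the spindles and the push post stand
- clamp_lever (a joint): the carriage's clamp lever, rad: 0 = clamped, pointing along the station's -y; 1.57 = fully open, pointing along the station's -x (towards the robot's side): it opens clockwise seen from above. It begins to clamp below about 0.57; stays where it is left, needs about 2 to 4 N at its knob, and its ends are hard stops
- lever_pivot (a point): point on the vertical axis of the clamp lever, 66 above the table, moves with the carriage; the knob circles it at radius 62
- lever_knob (a point): centre of the top face of the upright black knob at the end of the clamp lever: a cylinder of diameter 14, 32 tall (from 65 to 97 above the table), moves with the lever; below it the flat lever arm. It can be pinched from above and swung along its circle; it is fixed to the lever and turns with it
- push_post (a point): centre of the top face of the carriage's push post, a black round knob of diameter 22, 26 tall, on a thinner neck, top 106 above the table; grip it from above to slide the carriage. Moves with the carriage; 105 from the carriage's centre towards the station's -y
- pointer (a point): tip of the white pointer line at the middle of the carriage's far (station +x) edge, 66 above the table; moves with the carriage
- mark (a point): the black mark line across the top of the aluminium index block, which is clamped on the far flank of the rail, 48 above the table; the carriage is at the mark when pointer and mark have the same position along the station's y axis
- index: the index block, fixed on the rail's far flank; the origin lies on the rail's middle line at table level, at the mark's position along the rail; axes as the station's
- spindle_a (a point): foot of the steel spindle nearer the home end, on the carriage plate 66 above the table; the spindle is upright, diameter 12.7, 52 tall (top 118 above the table, bevelled); moves with the carriage
- spindle_b (a point): foot of the other spindle, alike, 95 from spindle_a along the station's -y, 100 from the push post
- coil1: a wound coil: copper winding between black flanges, outside diameter 56, bore diameter 17, 24 tall, about 0.19 kg. Origin: centre of its underside, z along the bore. Starts as the bottom coil on spindle_a
- coil2: coil like coil1; starts as the bottom coil on spindle_b
- coil3: coil like coil1; when present, starts on top of coil1 on spindle_a (underside 24 above the plate)
- coil4: coil like coil1; when present, starts on top of coil2 on spindle_b
- tray: a loose white open tray, 210 x 210 outside, 200 x 200 inside, rim 22 high, floor 5 thick, 0.7 kg. Origin: centre of its underside; x and y along its sides
- camera_head: the fixed camera head. Origin at table level under its lens: ring light of diameter 90 whose underside is 154 above the table, lens barrel and camera above it up to 342, and an arm to a post 165 away along the body's own +x (behind the rail). At home it stands over the middle between the two spindles and blocks the way up
- mirror_mount: bystander: a mirror mount on a steel post with a round foot of diameter 50, 103 tall, standing loose. Origin: centre of the foot's underside
- hex_driver: bystander: a driver 160 long with a black handle, lying loose
- mouse: bystander: a black computer mouse, 105 x 60 x 33. Origin: centre of its underside
- coil5: coil like coil1 from an earlier batch; when present, it already lies flat in the tray, near the corner at the tray's -x and +y, and stays in the tray
Things that resemble listed ones, but are neither listed nor needed, are in the scene too. What is shaped like the coil2 but green or red is not meant.

How it is judged:
On the way, in this order (a step that is already met when the one before it is completed fails the run):
1. the clamp lever is swung fully open (value of joint clamp_lever above 1.2 rad), for 0.1 s.
2. the carriage stands with its pointer at the mark, clamped, the coils still on their spindles (y of pointer in the frame of index between -0.005 and 0.005 m and value of joint clamp_lever below 0.15 rad and horizontal distance between each of coil1, coil3 and spindle_a below 0.012 m and height (world z) of each of coil1, coil3, coil2, coil4 below 0.11 m and horizontal distance between each of coil2, coil4 and spindle_b below 0.012 m and velocity of joint carriage between -0.01 and 0.01 m/s), for 0.2 s.
3. every coil lies flat in the tray, the carriage still clamped at the mark (y of pointer in the frame of index between -0.005 and 0.005 m and value of joint clamp_lever below 0.15 rad and x of coil1 in the frame of tray between -0.076 and 0.076 m and y of coil1 in the frame of tray between -0.076 and 0.076 m and ((z of coil1 in the frame of tray below 0.011 m and angle between coil1's own z axis and vertical below 0.15 rad) or (z of coil1 in the frame of tray below 0.035 m and angle between coil1's own z axis and vertical above 2.99 rad)) and linear speed of each of coil1, coil2, coil3, coil4, coil5 below 0.05 m/s and x of coil2 in the frame of tray between -0.076 and 0.076 m and y of coil2 in the frame of tray between -0.076 and 0.076 m and ((z of coil2 in the frame of tray below 0.011 m and angle between coil2's own z axis and vertical below 0.15 rad) or (z of coil2 in the frame of tray below 0.035 m and angle between coil2's own z axis and vertical above 2.99 rad)) and x of coil3 in the frame of tray between -0.076 and 0.076 m and y of coil3 in the frame of tray between -0.076 and 0.076 m and ((z of coil3 in the frame of tray below 0.011 m and angle between coil3's own z axis and vertical below 0.15 rad) or (z of coil3 in the frame of tray below 0.035 m and angle between coil3's own z axis and vertical above 2.99 rad)) and x of coil4 in the frame of tray between -0.076 and 0.076 m and y of coil4 in the frame of tray between -0.076 and 0.076 m and ((z of coil4 in the frame of tray below 0.011 m and angle between coil4's own z axis and vertical below 0.15 rad) or (z of coil4 in the frame of tray below 0.035 m and angle between coil4's own z axis and vertical above 2.99 rad)) and x of coil5 in the frame of tray between -0.076 and 0.076 m and y of coil5 in the frame of tray between -0.076 and 0.076 m and ((z of coil5 in the frame of tray below 0.011 m and angle between coil5's own z axis and vertical below 0.15 rad) or (z of coil5 in the frame of tray below 0.035 m and angle between coil5's own z axis and vertical above 2.99 rad))), for 0.2 s.
4. the clamp lever is swung open again (value of joint clamp_lever above 1.2 rad), for 0.1 s.
At the end, for the whole second after the job is handed in: The carriage is home (within 5 mm of its stop) and clamped (lever within 0.15 rad of its clamped end); every coil lies flat (either face up, tilt under 0.15 rad) and still on the tray's floor (not on another coil or the rim, its centre within 76 mm of the tray's middle along both sides) (value of joint carriage below 0.005 m and value of joint clamp_lever below 0.15 rad and x of coil1 in the frame of tray between -0.076 and 0.076 m and y of coil1 in the frame of tray between -0.076 and 0.076 m and ((z of coil1 in the frame of tray below 0.011 m and angle between coil1's own z axis and vertical below 0.15 rad) or (z of coil1 in the frame of tray below 0.035 m and angle between coil1's own z axis and vertical above 2.99 rad)) and linear speed of each of coil1, coil2, coil3, coil4, coil5 below 0.05 m/s and x of coil2 in the frame of tray between -0.076 and 0.076 m and y of coil2 in the frame of tray between -0.076 and 0.076 m and ((z of coil2 in the frame of tray below 0.011 m and angle between coil2's own z axis and vertical below 0.15 rad) or (z of coil2 in the frame of tray below 0.035 m and angle between coil2's own z axis and vertical above 2.99 rad)) and x of coil3 in the frame of tray between -0.076 and 0.076 m and y of coil3 in the frame of tray between -0.076 and 0.076 m and ((z of coil3 in the frame of tray below 0.011 m and angle between coil3's own z axis and vertical below 0.15 rad) or (z of coil3 in the frame of tray below 0.035 m and angle between coil3's own z axis and vertical above 2.99 rad)) and x of coil4 in the frame of tray between -0.076 and 0.076 m and y of coil4 in the frame of tray between -0.076 and 0.076 m and ((z of coil4 in the frame of tray below 0.011 m and angle between coil4's own z axis and vertical below 0.15 rad) or (z of coil4 in the frame of tray below 0.035 m and angle between coil4's own z axis and vertical above 2.99 rad)) and x of coil5 in the frame of tray between -0.076 and 0.076 m and y of coil5 in the frame of tray between -0.076 and 0.076 m and ((z of coil5 in the frame of tray below 0.011 m and angle between coil5's own z axis and vertical below 0.15 rad) or (z of coil5 in the frame of tray below 0.035 m and angle between coil5's own z axis and vertical above 2.99 rad)) and linear speed of tray below 0.02 m/s); the robot touches nothing.
It fails at once if the carriage is forced along the rail while clamped (value of joint clamp_lever below 0.2 rad and (velocity of joint carriage above 0.03 m/s or velocity of joint carriage below -0.03 m/s)).
It fails at once if the camera head is struck (more than 5 N) (contact force between camera_head and anything else above 5 N).
It fails at once if the mirror mount, driver or mouse is pushed more than 30 mm away (distance of any of mirror_mount, hex_driver, mouse from where it was at the start of the episode above 0.03 m).
It fails at once if the mirror mount is tipped over (angle between mirror_mount's own z axis and vertical above 0.5 rad).
Of coil3, coil4, coil5 only 1 to 2 are there at a start; the rules pass over those that are not, and their reading is None.
At some moment in a run one of tray may be knocked a few centimetres aside while the robot is not near it.
Once in a run the grip may slacken for a moment while it holds something.
It also fails if it takes over 210 s, if anything falls off the work surface, if the arm or the gripper's body presses on something with over 40 N, if the wrist force passes 120 N, or if a joint passes its speed limit or range.

### The arm

A 7-joint arm with a two-finger parallel gripper is mounted at the origin on the work surface. World frame = base frame: x ahead of the robot, y to its left, z up, the work surface at z = 0. Lengths are in m, angles in rad, forces in N, time in s.
With the tool pointing down it reaches from about 0.4 to 0.875 m from the base axis. Payload 19.3 kg.
Tool frame: the origin (TCP) lies midway between the tips of the shut fingers; the grasp point (between the pads) lies 19 mm behind it; z points along the fingers, y is the direction in which the jaws open and shut (so a half turn about z gives the same grasp; the last joint's range is limited). The gripper opens to 85 mm and grips with 20 to 120 N. Pads are 22 mm wide; open, the fingers measure 114 mm over their backs; the gripper's body (76 mm by 85 mm) begins 54 mm behind the grasp point. The pads swing forward as they close: fully open they stand 13 mm farther back than shut.
Start: joints at [-1.251, 0.521, -0.036, 1.599, 0.021, 1.021, -0.113], TCP at [0.238, 0.578, 0.231] pointing down, gripper open.
Joint ranges: [-2.91, 2.91], [-0.3, 2.13], [-1.5, 1.42], [0.17, 2.43], [-1.26, 4.41], [0.16, 1.93], [-2.52, 2.52]. Speed limits (rad/s): [1.89, 1.89, 2.39, 2.39, 3.01, 3.01, 3.01].

### API

Orientations are given as [roll, pitch, yaw] about the fixed x, y, z axes, in that order (R = Rz(yaw) Ry(pitch) Rx(roll)).
In Python, from workcell import bot gives the robot as it stands.
- The arm moves only by the tool servo_tool, never from a script. Its argument "plan" is a list of rows, each a list of 5 numbers: the shift along the world's x, y, z in mm, then the turn about the world's z in rad, then the gripper's target within -1 to 1 (shut at 1, half-way at 0, fully open at -1). In form: [[tx, ty, tz, yaw, jaw], ...]. A call has exactly 10 rows; each row is the pose to reach, as a shift and turn from the pose commanded when the call began; what a row does not reach only later rows make up. A row lasts 1/12 s, in which the tool goes at most 41.7 mm and 7.16 degrees, less where a joint would pass 70% of its speed; a pose out of reach is approached as far as the arm can. A call with a gripper value outside its range is refused whole. The fingers move at their own pace and stop on an object; "squeeze" is the grip in N (left out, the last holds). Time passes only in rows, so rows that repeat a pose let the fingers close, or fill a call up. It gives the time, the measured TCP pose, the force and the opening at its end, in the units of the state.
- bot.observe(): the state, without advancing time (a new reading comes with each control period).
- bot.grab_frame(name): name is "side" or "top" or "wrist"; returns the picture (480x640x3 uint8, blue, green, red); there is no depth.
- bot.calibration(name): a dict with "fx", "fy", "cx", "cy" (pixels), "T" (4x4, takes a point from camera to world coordinates). Camera axes: x right, y down, z forward; pixel columns grow to the right and rows downward; lengths in m; the calibration is good to about 2 mm. The wrist camera is an equidistant fisheye: a pixel r from the principal point sees the ray r / f radians off the axis. A picture is of the moment at which its call begins: read the wrist's pose just before it. calibration takes no time and is no camera call; for the wrist camera it gives the pose at the moment of the call.
- bot.job_done(): hands the job in, once; it reports no verdict.
The state is a dict: "clock": time; "qpos": joint angles; "qd": joint speeds; "joint_efforts": joint torques, N m; "position": TCP position; "tool_rot": TCP orientation; "force": force on the tool from outside, world axes, zero at the start; "moment": the same for the moment, N m; "grip_width": finger opening in m.
Only numpy, scipy, OpenCV 4.12 (cv2) and the standard library are available. Lean on these libraries where they do the work, as an engineer would, in place of code of your own. Each camera call takes 0.05 s, during which the arm holds its last target.

## Working session

There is one attempt and no reset: what is moved stays moved. The work goes in short steps, Python scripts to look and compute and a tool call to move; the robot and the scene stay as the last step left them, time stands still between calls to the robot, and variables do not carry over. Pictures are saved under pics/ and viewed, and the job is handed in when it is done.

Besides the shell and the picture viewer there is one more tool, called after ">>>" by a JSON object that holds its "method" and its "body". servo_tool: Moves the arm, as the interface text tells. Its arguments: {"type":"object","properties":{"plan":{"type":"array","items":{"type":"array","items":{"type":"number"}}},"squeeze":{"type":"number"}},"required":["plan"]}

```bash
ls; mkdir -p pics
python3 - <<'E'
from workcell import bot
import cv2
print(bot.observe())
for n in("side","top","wrist"):
    c=bot.calibration(n); print(n,c)
    cv2.imwrite(f"pics/{n}0.png",bot.grab_frame(n))
E
```

```text
pics
{'clock': 0.0, 'qpos': array([-1.25121171,  0.52203987, -0.03630444,  1.59999636,  0.02118287,
        1.02109358, -0.11277392]), 'qd': array([ 1.01473412e-03,  1.39556601e-03, -2.53517784e-04, -5.94201653e-05,
       -1.38534348e-03,  9.42517808e-04,  2.80750210e-04]), 'joint_efforts': array([ 1.04663919e-03, -9.27122211e+01,  1.98080577e+00, -3.69934165e+01,
        1.79979176e-02,  8.37958069e-03, -3.90386458e-05]), 'position': array([0.23740805, 0.5777925 , 0.23071404]), 'tool_rot': array([-3.14044257e+00,  7.88011404e-05,  2.75179512e+00]), 'force': array([-0.04495404, -0.42824447, -0.53659008]), 'moment': array([-0.01882373,  0.03033033, -0.06067875]), 'grip_width': 0.08528320297273394}
side {'fx': 604.8004856934889, 'fy': 604.8004856934889, 'cx': 319.21210440098054, 'cy': 244.08380312037536, 'T': array([[ 0.92800219, -0.27250205,  0.25407591,  0.23379577],
       [-0.3724429 , -0.66036241,  0.65207958, -0.7855375 ],
       [-0.00991084, -0.69976005, -0.71430921,  0.98221673],
       [ 0.        ,  0.        ,  0.        ,  1.        ]])}
top {'fx': 471.34917512244743, 'fy': 471.34917512244743, 'cx': 325.2012419311259, 'cy': 238.64448684708842, 'T': array([[-2.87047210e-02, -9.95176746e-01,  9.38044976e-02,
         4.56389553e-01],
       [-9.99587682e-01,  2.86447115e-02, -1.98641652e-03,
         3.87144414e-02],
       [-7.10167246e-04, -9.38228399e-02, -9.95588655e-01,
         1.07324679e+00],
       [ 0.00000000e+00,  0.00000000e+00,  0.00000000e+00,
         1.00000000e+00]])}
wrist {'fx': 371.64829954431775, 'fy': 371.64829954431775, 'cx': 314.93824794355163, 'cy': 241.81084784928862, 'T': array([[ 0.37872781,  0.89075072,  0.25125366,  0.17345036],
       [ 0.92550695, -0.36407689, -0.10433071,  0.60350989],
       [-0.001457  ,  0.27204995, -0.96228203,  0.37387489],
       [ 0.        ,  0.        ,  0.        ,  1.        ]])}
```

View pics/top0.png

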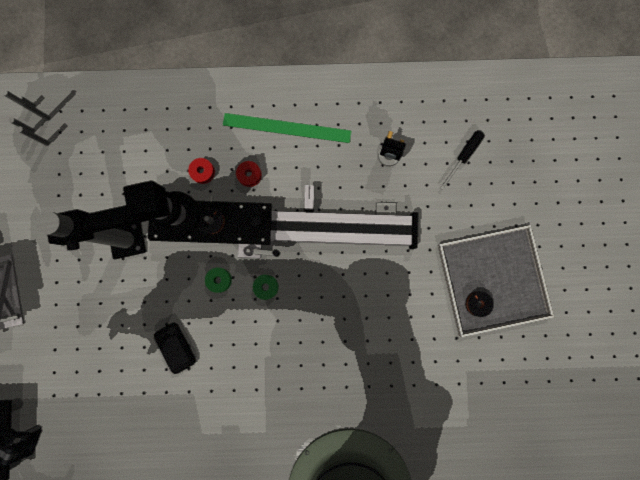

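View pics/side0.png

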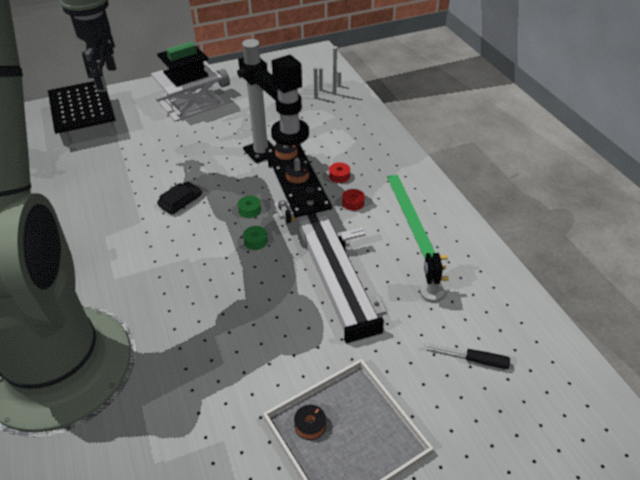

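View pics/wrist0.png

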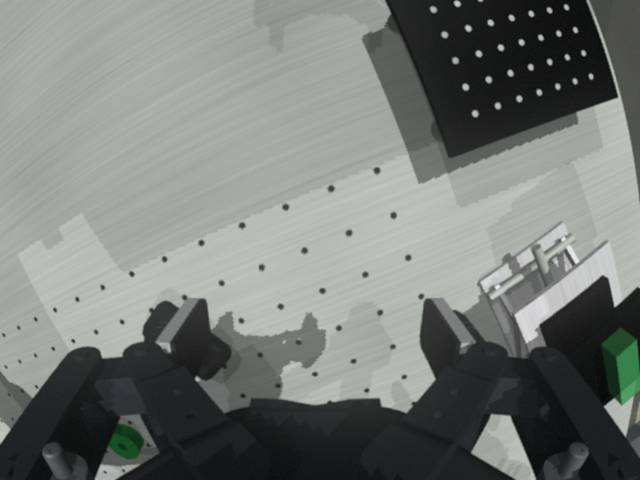

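```bash
cat > h.py <<'E'
import numpy as np,cv2
from workcell import bot
def w2p(n,P,c=None):
    c=c or bot.calibration(n);T=c["T"];p=T[:3,:3].T@(np.array(P,float)-T[:3,3])
    if n=="wrist":
        r=np.hypot(p[0],p[1]);t=np.arctan2(r,p[2]);s=c["fx"]*t/max(r,1e-9)
        return np.array([c["cx"]+s*p[0],c["cy"]+s*p[1]])
    return np.array([c["cx"]+c["fx"]*p[0]/p[2],c["cy"]+c["fy"]*p[1]/p[2]])
def p2w(n,uv,z,c=None):
    c=c or bot.calibration(n);T=c["T"];x=(uv[0]-c["cx"])/c["fx"];y=(uv[1]-c["cy"])/c["fy"]
    if n=="wrist":
        r=np.hypot(x,y);d=np.array([np.sin(r)*x/r,np.sin(r)*y/r,np.cos(r)]) if r>1e-9 else np.array([0,0,1.])
    else: d=np.array([x,y,1.])
    d=T[:3,:3]@d
    return T[:3,3]+d*(z-T[2,3])/d[2]
def crop(im,x0,y0,x1,y1,s,fn):
    cv2.imwrite("pics/"+fn,cv2.resize(im[y0:y1,x0:x1],None,fx=s,fy=s,interpolation=cv2.INTER_CUBIC))
E
python3 - <<'E'
from h import *
t=cv2.imread("pics/top0.png");s=cv2.imread("pics/side0.png")
crop(t,140,170,430,270,2.7,"c_top.png");crop(s,230,20,400,350,1.8,"c_side.png");
crop(t,430,210,560,350,4,"c_tray.png")
E
```

```text
(no output)
```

View pics/c_top.png

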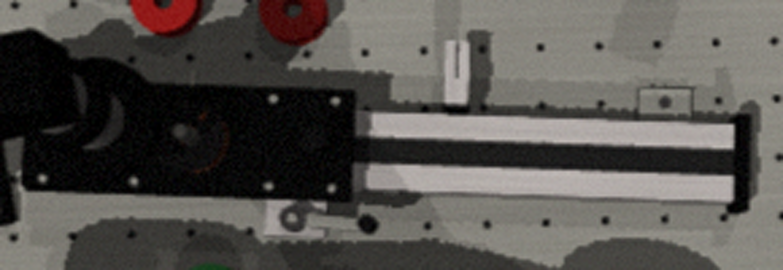

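View pics/c_side.png

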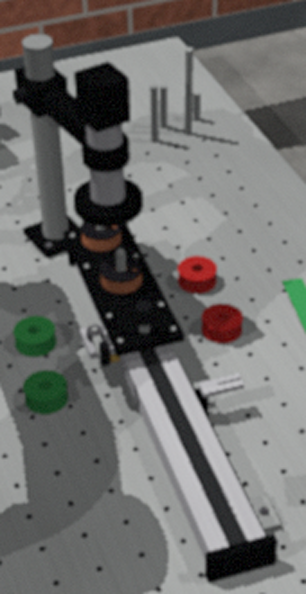

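View pics/c_tray.png

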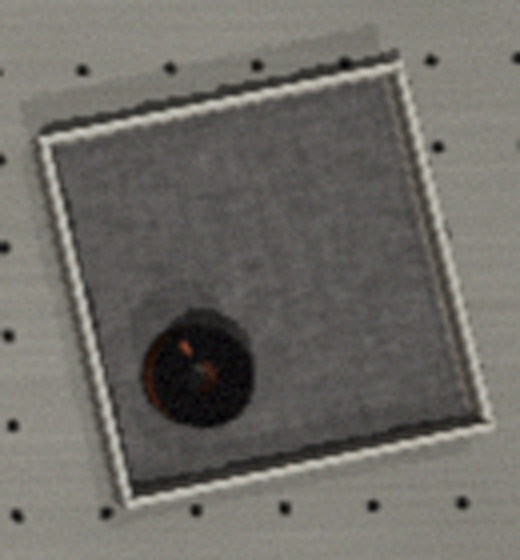

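Run:
```python
from h import *
f=lambda x,y:(140+x/2.7,170+y/2.7)
for nm,p,z in [("plateTR",(355,92),.066),("plateBR",(355,201),.066),("plateBL",(22,190),.066),("railT1",(372,112),.036),("railT2",(734,124),.036),("railB1",(372,190),.036),("railB2",(734,202),.036),("knob",(369,224),.097),("pivot",(293,218),.066),("mark1",(457.5,42),.048),("mark2",(457.5,78),.048),("stopTR",(750,115),.04),("stopBR",(748,210),.04)]:
    print(nm,p2w("top",f(*p),z).round(4))
g=lambda x,y:(430+x/4,210+y/4)
for p,z in [((400,66),.022),((43,141),.022),((130,498),.022),((490,424),.022),((205,368),.03)]: print(p2w("top",g(*p),z).round(4))
```

```text
plateTR [0.6297 0.1506 0.066 ]
plateBR [0.5421 0.1522 0.066 ]
plateBL [0.5585 0.4167 0.066 ]
railT1 [0.6178 0.1403 0.036 ]
railT2 [ 0.5992 -0.1571  0.036 ]
railB1 [0.5533 0.1415 0.036 ]
railB2 [ 0.5349 -0.1541  0.036 ]
knob [0.5214 0.1383 0.097 ]
pivot [0.53   0.2016 0.066 ]
mark1 [0.6717 0.0681 0.048 ]
mark2 [0.6419 0.0688 0.048 ]
stopTR [ 0.6057 -0.1698  0.04  ]
stopBR [ 0.5278 -0.1645  0.04  ]
[ 0.5696 -0.4237  0.022 ]
[ 0.5332 -0.2213  0.022 ]
[ 0.3353 -0.2589  0.022 ]
[ 0.3697 -0.4595  0.022 ]
[ 0.4052 -0.3017  0.03  ]
```

>>> {"method": "servo_tool", "body": {"plan": [[10,-40,0,-0.1,-1],[20,-80,0,-0.2,-1],[35,-120,0,-0.3,-1],[50,-160,0,-0.4,-1],[70,-200,0,-0.5,-1],[95,-235,0,-0.6,-1],[120,-270,0,-0.7,-1],[145,-300,0,-0.8,-0.5],[170,-330,0,-0.9,-0.5],[190,-360,0,-1.0,-0.5]]}}

```text
clock: 0.98
position: [0.4288, 0.2162, 0.2315]
tool_rot: [3.141, -0.0, 1.747]
force: [0.8, 0.4, -1.0]
grip_width: 0.0636
```

>>> {"method": "servo_tool", "body": {"plan": [[15,-20,0,-0.1,-0.5],[30,-35,0,-0.2,-0.5],[45,-45,0,-0.244,-0.5],[60,-55,0,-0.244,-0.5],[75,-65,0,-0.244,-0.5],[75,-65,0,-0.244,-0.5],[75,-65,0,-0.244,-0.5],[75,-65,0,-0.244,-0.5],[75,-65,0,-0.244,-0.5],[75,-65,0,-0.244,-0.5]]}}

```text
clock: 1.82
position: [0.502, 0.1537, 0.2313]
tool_rot: [-3.141, -0.0, 1.509]
force: [-0.1, 0.0, 0.9]
grip_width: 0.064
```

```bash
cat > look.py <<'E'
from h import *
import sys
n=sys.argv[1];fn=sys.argv[2]
o=bot.observe();c=bot.calibration(n);im=bot.grab_frame(n)
cv2.imwrite("pics/"+fn+".png",im);np.save("pics/"+fn+".npy",c,allow_pickle=True)
print(o["clock"],o["position"].round(4),o["tool_rot"].round(3),o["grip_width"].round(4),o["force"].round(2),o["qpos"].round(2))
E
python3 look.py wrist w1; python3 look.py top t1;python3 look.py side s1
```

```text
Traceback (most recent call last):
  File "look.py", line 6, in <module>
    print(o["clock"],o["position"].round(4),o["tool_rot"].round(3),o["grip_width"].round(4),o["force"].round(2),o["qpos"].round(2))
                                                                   ^^^^^^^^^^^^^^^^^^^^^
AttributeError: 'float' object has no attribute 'round'
Traceback (most recent call last):
  File "look.py", line 6, in <module>
    print(o["clock"],o["position"].round(4),o["tool_rot"].round(3),o["grip_width"].round(4),o["force"].round(2),o["qpos"].round(2))
                                                                   ^^^^^^^^^^^^^^^^^^^^^
AttributeError: 'float' object has no attribute 'round'
Traceback (most recent call last):
  File "look.py", line 6, in <module>
    print(o["clock"],o["position"].round(4),o["tool_rot"].round(3),o["grip_width"].round(4),o["force"].round(2),o["qpos"].round(2))
                                                                   ^^^^^^^^^^^^^^^^^^^^^
AttributeError: 'float' object has no attribute 'round'
```

View pics/w1.png

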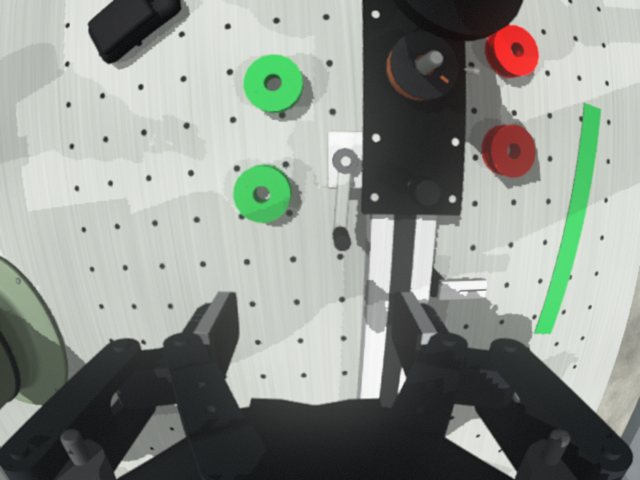

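View pics/s1.png

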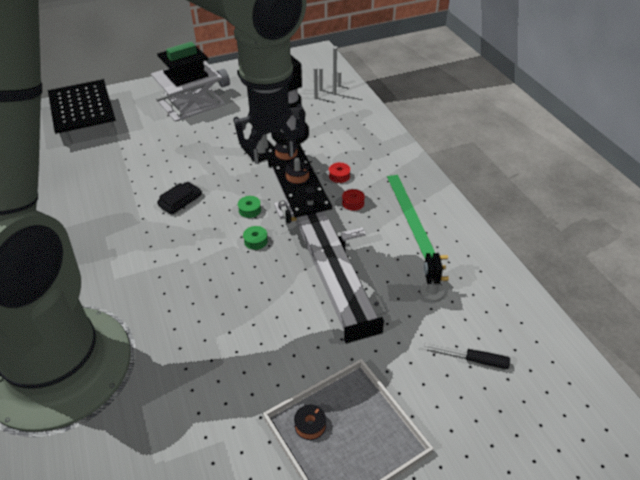

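```bash
sed -i 's/o\["grip_width"\].round(4)/round(float(o["grip_width"]),4)/' look.py
python3 - <<'E'
from h import *
im=cv2.imread("pics/w1.png");c=np.load("pics/w1.npy",allow_pickle=True).item()
crop(im,300,0,560,320,2.4,"w1c.png")
crop(im,320,130,450,260,6,"w1d.png")
E
```

```text
(no output)
```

View pics/w1c.png

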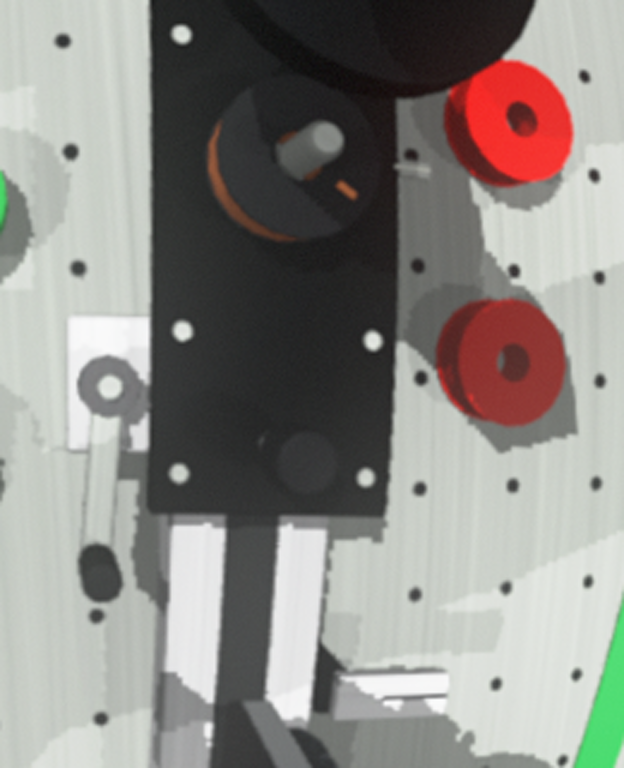

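View pics/w1d.png

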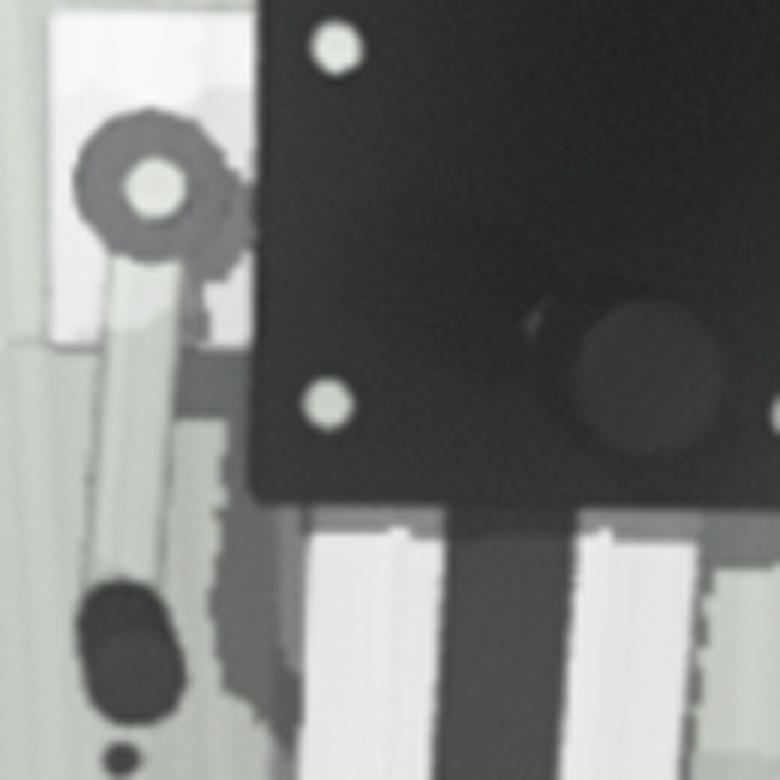

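Run:
```python
from h import *
c=np.load("pics/w1.npy",allow_pickle=True).item()
S=lambda P:.0624*P[0]+.998*P[1]
for n,p,z in [("knob",(343,243),.097),("post",(428,193),.106),("pivot",(345.8,161.2),.072),("markA",(460.5,290.5),.048),("markB",(486,290),.048),("ptr",(479.2,71.7),.066),("ptr0",(465.4,70),.066),("spb",(436.3,58.3),.118),("coilb_c",(300+302/2.4,158/2.4),.09)]:
    P=p2w("wrist",p,z,c);print(n,P.round(4),"s",S(P).round(4), "x",(.998*P[0]-.0624*P[1]).round(4))
```

```text
knob [0.523  0.1412 0.097 ] s 0.1736 x 0.5131
post [0.5884 0.1789 0.106 ] s 0.2152 x 0.576
pivot [0.5299 0.2027 0.072 ] s 0.2354 x 0.5162
markA [0.6438 0.0699 0.048 ] s 0.1099 x 0.6382
markB [0.6732 0.0675 0.048 ] s 0.1094 x 0.6677
ptr [0.6529 0.2797 0.066 ] s 0.3199 x 0.6341
ptr0 [0.6394 0.2804 0.066 ] s 0.3197 x 0.6206
spb [0.5949 0.2781 0.118 ] s 0.3146 x 0.5764
coilb_c [0.5954 0.2777 0.09  ] s 0.3143 x 0.5769
```

>>> {"method": "servo_tool", "body": {"plan": [[10,-6,-20,0,-0.3],[21,-12,-45,0,-0.3],[21,-12,-70,0,-0.3],[21,-12,-95,0,-0.3],[21,-12,-120,0,-0.3],[21,-12,-140,0,-0.3],[21,-12,-150,0,-0.3],[21,-12,-159,0,-0.3],[21,-12,-159,0,-0.3],[21,-12,-159,0,-0.3]], "squeeze": 30}}

```text
clock: 2.8
position: [0.5238, 0.1411, 0.0728]
tool_rot: [3.141, -0.0, 1.508]
force: [0.6, 0.1, 1.0]
grip_width: 0.0554
```

```bash
python3 look.py wrist w2
```

```text
2.8 [0.5238 0.1411 0.0728] [ 3.141 -0.     1.508] 0.0554 [0.57 0.08 1.03] [-0.57  0.64  0.27  1.95 -0.29  0.59 -0.16]
```

View pics/w2.png

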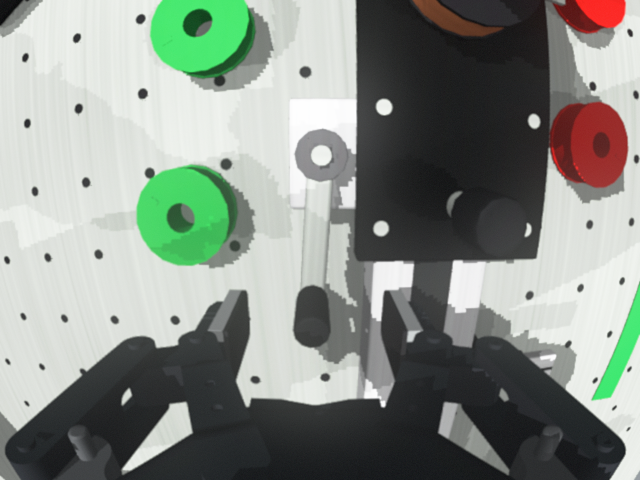

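Run:
```python
from h import *
c=np.load("pics/w2.npy",allow_pickle=True).item()
print(p2w("wrist",(312,334),.097,c),p2w("wrist",(321,155),.072,c))
```

```text
[0.52240382 0.14073779 0.097     ] [0.52968893 0.20300697 0.072     ]
```

>>> {"method": "servo_tool", "body": {"plan": [[0,0,0,0,1],[0,0,0,0,1],[0,0,0,0,1],[0,0,0,0,1],[0,0,0,0,1],[0,0,0,0,1],[0,0,0,0,1],[0,0,0,0,1],[0,0,0,0,1],[0,0,0,0,1]]}}

```text
clock: 3.68
position: [0.5236, 0.1412, 0.0728]
tool_rot: [3.141, -0.0, 1.508]
force: [-2.9, -0.8, 8.0]
grip_width: 0.0127
```

```bash
cat > arc.py <<'E'
import numpy as np
def arc(off,phis):
    off=np.array(off)
    for p in phis:
        c,s=np.cos(-p),np.sin(-p);n=np.array([c*off[0]-s*off[1],s*off[0]+c*off[1]])-off
        print([round(float(n[0]),1),round(float(n[1]),1),round(-p,2)],end=" ")
    print()
if __name__=="__main__":
    arc([-6.4,-62],np.arange(1,11)*.08)
    c,s=np.cos(-.8),np.sin(-.8);o=[c*-6.4-s*-62,s*-6.4+c*-62]
    arc(o,np.arange(1,10)*.08)
E
python3 arc.py
```

```text
[-4.9, 0.7, np.float64(-0.08)] [-9.8, 1.8, np.float64(-0.16)] [-14.6, 3.3, np.float64(-0.24)] [-19.2, 5.2, np.float64(-0.32)] [-23.6, 7.4, np.float64(-0.4)] [-27.9, 10.0, np.float64(-0.48)] [-32.0, 12.9, np.float64(-0.56)] [-35.8, 16.1, np.float64(-0.64)] [-39.3, 19.6, np.float64(-0.72)] [-42.5, 23.4, np.float64(-0.8)] 
[-2.9, 4.0, np.float64(-0.08)] [-5.5, 8.3, np.float64(-0.16)] [-7.8, 12.7, np.float64(-0.24)] [-9.7, 17.4, np.float64(-0.32)] [-11.2, 22.1, np.float64(-0.4)] [-12.3, 27.0, np.float64(-0.48)] [-13.0, 31.9, np.float64(-0.56)] [-13.4, 36.9, np.float64(-0.64)] [-13.3, 41.8, np.float64(-0.72)]
```

>>> {"method": "servo_tool", "body": {"plan": [[-5,0.7,2,-0.08,1],[-10,1.8,2,-0.16,1],[-14.6,3.3,2,-0.24,1],[-19.2,5.2,2,-0.32,1],[-23.6,7.4,2,-0.4,1],[-28,10,2,-0.48,1],[-32,13,2,-0.56,1],[-36,16,2,-0.64,1],[-39.3,19.6,2,-0.72,1],[-42.5,23.4,2,-0.8,1]]}}

```text
clock: 4.52
position: [0.4807, 0.1648, 0.0737]
tool_rot: [3.141, 0.0, 0.704]
force: [6.3, 2.6, -24.4]
grip_width: 0.0125
```

>>> {"method": "servo_tool", "body": {"plan": [[-3,4,0,-0.08,1],[-5.5,8.3,0,-0.16,1],[-7.8,12.7,0,-0.24,1],[-9.7,17.4,0,-0.32,1],[-11.2,22,0,-0.4,1],[-12.3,27,0,-0.48,1],[-13,32,0,-0.56,1],[-13.4,37,0,-0.64,1],[-13.3,41,0,-0.7,1],[-13.3,41,0,-0.7,1]]}}

```text
clock: 5.35
position: [0.4675, 0.2061, 0.0736]
tool_rot: [3.141, 0.0, 0.005]
force: [4.3, 1.0, -18.4]
grip_width: 0.0128
```

```bash
python3 look.py wrist w3
```

```text
5.35 [0.4675 0.2061 0.0736] [3.141 0.    0.005] 0.0128 [  4.28   0.98 -18.44] [-1.01  0.71  0.68  2.04 -0.75  0.65 -1.39]
```

View pics/w3.png

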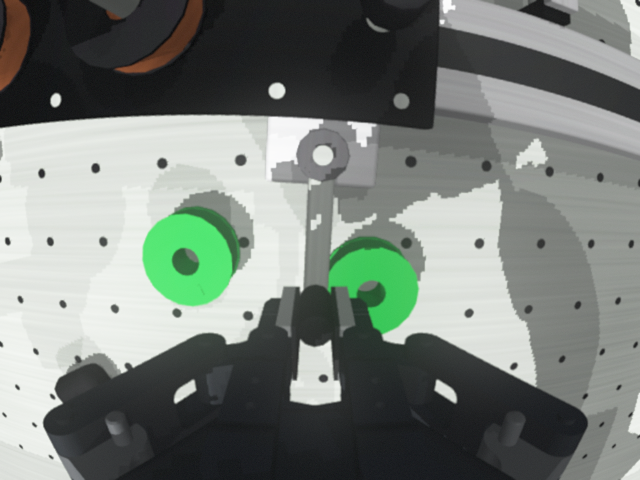

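>>> {"method": "servo_tool", "body": {"plan": [[0,0,-1,0,-0.3],[0,0,-1,0,-0.3],[0,0,-1,0,-0.3],[0,0,-1,0,-0.3],[0,0,20,0,-0.3],[0,0,50,0,-0.3],[0,-5,75,0,-0.3],[20,-15,86,0,-0.3],[50,-27,86,-0.03,-0.3],[80,-27,86,-0.067,-0.3]]}}

```text
clock: 6.23
position: [0.5489, 0.1769, 0.1619]
tool_rot: [-3.14, -0.001, -0.061]
force: [-0.2, 0.5, 0.2]
grip_width: 0.0555
```

>>> {"method": "servo_tool", "body": {"plan": [[30,0,0,0,-0.3],[41,0,0,0,-0.3],[41,0,0,0,-0.3],[41,0,0,0,-0.3],[41,0,0,0,-0.3],[41,0,0,0,-0.3],[41,0,0,0,-0.3],[41,0,0,0,-0.3],[41,0,0,0,-0.3],[41,0,0,0,-0.3]]}}

```text
clock: 7.07
position: [0.5886, 0.1787, 0.1604]
tool_rot: [-3.141, 0.0, -0.059]
force: [-0.1, 0.8, -0.4]
grip_width: 0.0555
```

```bash
python3 look.py wrist w4
```

```text
7.0667 [0.5886 0.1787 0.1604] [-3.141  0.    -0.059] 0.0555 [-0.1   0.76 -0.39] [-0.9   0.74  0.81  1.72 -0.64  0.96 -1.47]
```

View pics/w4.png

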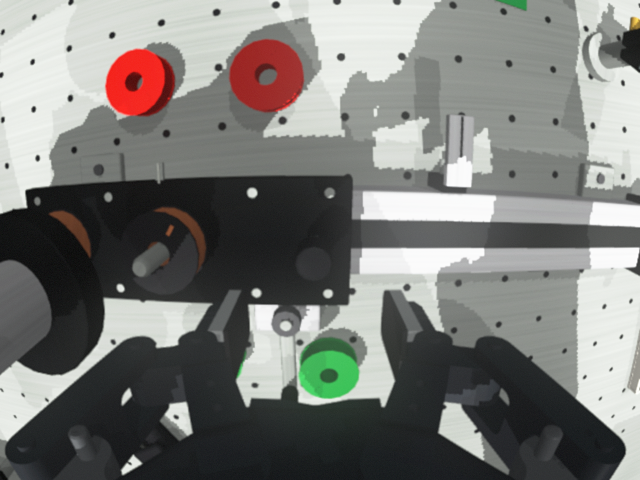

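Run:
```python
from h import *
im=cv2.imread("pics/w4.png");crop(im,140,110,200,190,8,"p1.png");crop(im,430,105,490,205,6,"p2.png")
```

```text
(no output)
```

View pics/p1.png

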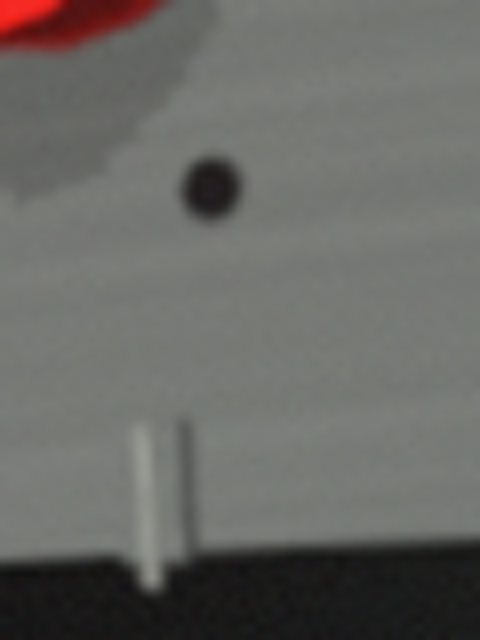

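View pics/p2.png

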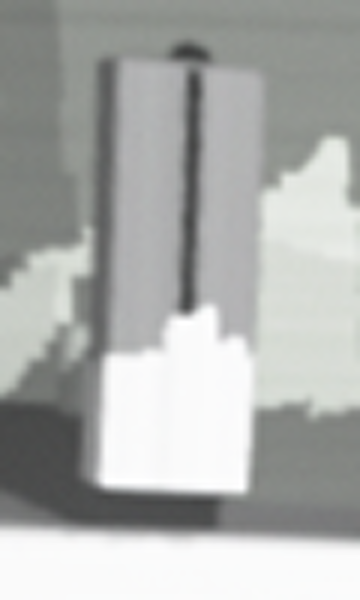

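Run:
```python
from h import *
c=np.load("pics/w4.npy",allow_pickle=True).item()
S=lambda P:.0624*P[0]+.998*P[1]
for n,p,z in [("ptr",(140+143/8,110+425/8),.066),("ptr0",(140+153/8,110+580/8),.066),("mk1",(430+195/6,105+72/6),.048),("mk2",(430+187/6,105+310/6),.048),("post",(314,263),.106)]:
    P=p2w("wrist",p,z,c);print(n,P.round(4),"s",S(P).round(4))
```

```text
ptr [0.6512 0.2803 0.066 ] s 0.3204
ptr0 [0.638 0.281 0.066] s 0.3202
mk1 [0.6712 0.0677 0.048 ] s 0.1095
mk2 [0.6424 0.0695 0.048 ] s 0.1094
post [0.589  0.1783 0.106 ] s 0.2147
```

>>> {"method": "servo_tool", "body": {"plan": [[0,0,-20,0,-0.3],[0,0,-40,0,-0.3],[0,0,-60,0,-0.3],[0,0,-75,0,-0.3],[0,0,-84,0,-0.3],[0,0,-84,0,1],[0,0,-84,0,1],[0,0,-84,0,1],[0,0,-84,0,1],[0,0,-84,0,1]], "squeeze": 50}}

```text
clock: 7.95
position: [0.5892, 0.1787, 0.0773]
tool_rot: [-3.141, -0.001, -0.059]
force: [-1.7, 0.2, 7.1]
grip_width: 0.0206
```

>>> {"method": "servo_tool", "body": {"plan": [[0,0,0,0,1],[0,0,0,0,1],[-0.5,-5,0,0,1],[-1,-12,0,0,1],[-1.5,-20,0,0,1],[-2,-28,0,0,1],[-2.5,-36,0,0,1],[-3,-44,0,0,1],[-3.2,-52,0,0,1],[-3.7,-60,0,0,1]]}}

```text
clock: 8.78
position: [0.5855, 0.1194, 0.0773]
tool_rot: [-3.14, -0.001, -0.058]
force: [-1.9, 5.6, 8.3]
grip_width: 0.0204
```

>>> {"method": "servo_tool", "body": {"plan": [[-0.6,-10,0,0,1],[-1.2,-20,0,0,1],[-1.9,-30,0,0,1],[-2.5,-40,0,0,1],[-3.1,-50,0,0,1],[-3.8,-60,0,0,1],[-4.4,-70,0,0,1],[-5,-80,0,0,1],[-5.6,-90,0,0,1],[-6.2,-100,0,0,1]]}}

```text
clock: 9.62
position: [0.5792, 0.0191, 0.0773]
tool_rot: [-3.14, -0.001, -0.059]
force: [-3.0, 5.9, 10.9]
grip_width: 0.0207
```

>>> {"method": "servo_tool", "body": {"plan": [[-0.6,-10,0,0,1],[-1.2,-20,0,0,1],[-1.9,-30,0,0,1],[-2.5,-40,0,0,1],[-2.9,-46,0,0,1],[-3.2,-50,0,0,1],[-3.2,-50.4,0,0,1],[-3.2,-50.4,0,0,1],[-3.2,-50.4,0,0,1],[-3.2,-50.4,0,0,1]]}}

```text
clock: 10.45
position: [0.576, -0.0324, 0.0773]
tool_rot: [3.142, -0.001, -0.06]
force: [-2.3, -1.3, 10.1]
grip_width: 0.0204
```

```bash
python3 look.py wrist w5; python3 look.py top t5
```

```text
10.45 [ 0.576  -0.0324  0.0773] [ 3.142e+00 -1.000e-03 -6.000e-02] 0.0204 [-2.35 -1.27 10.07] [-0.5   0.78  0.68  1.87 -0.71  0.75 -1.05]
10.5 [ 0.5759 -0.0324  0.0773] [ 3.141e+00 -1.000e-03 -6.000e-02] 0.0205 [-2.76 -1.05  9.4 ] [-0.5   0.78  0.68  1.87 -0.71  0.75 -1.05]
```

View pics/w5.png

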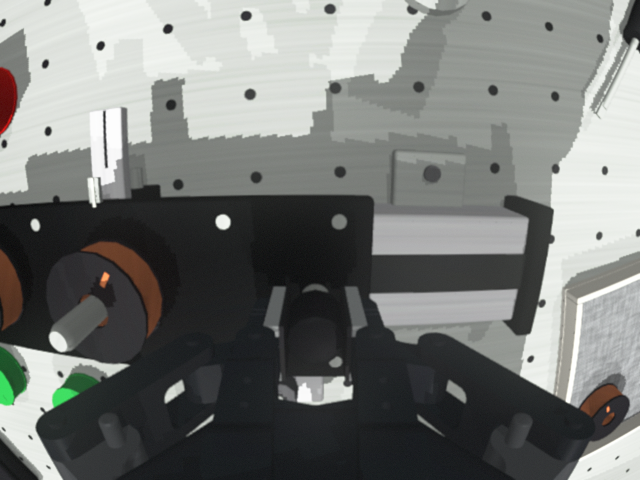

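View pics/t5.png

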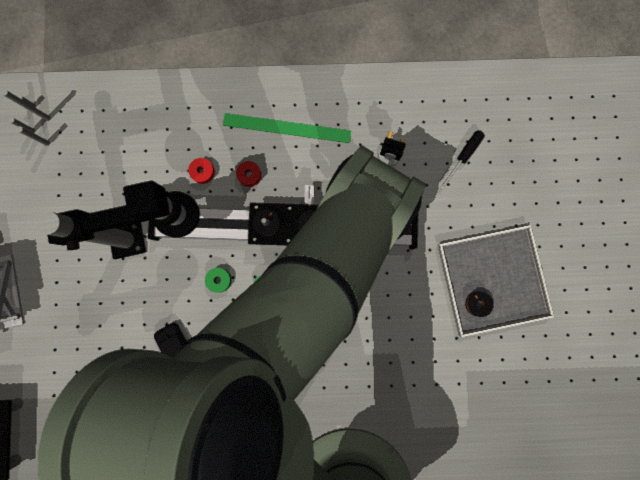

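Run:
```python
from h import *
im=cv2.imread("pics/w5.png");crop(im,70,95,170,225,6,"p3.png")
```

```text
(no output)
```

View pics/p3.png

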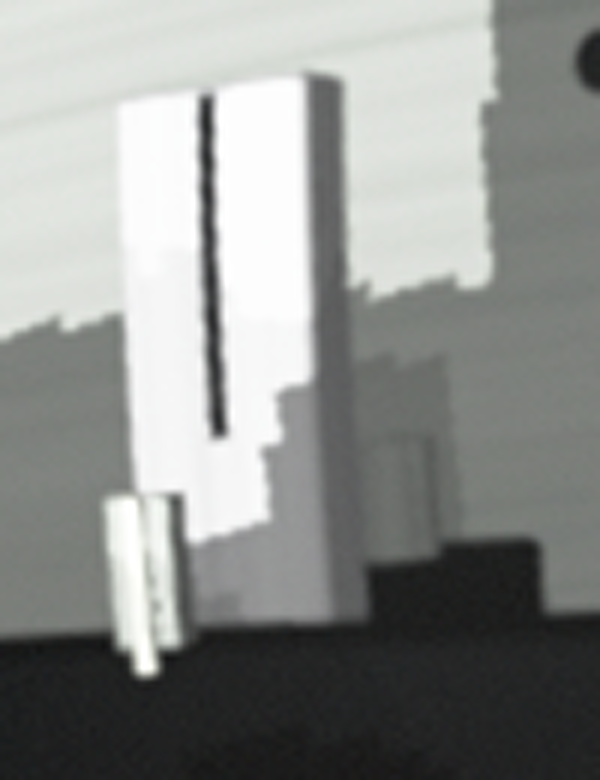

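Run:
```python
from h import *
c=np.load("pics/w5.npy",allow_pickle=True).item()
S=lambda P:.0624*P[0]+.998*P[1]
f=lambda x,y:(70+x/6,95+y/6)
for n,p,z in [("base",(146,665),.066),("tipL",(107,495),.066),("tipM",(144,495),.066),("tipR",(180,495),.066),("tipbotL",(118,645),.066),("mk1",(207,97),.048),("mk2",(218,435),.048)]:
    P=p2w("wrist",f(*p),z,c);print(n,P.round(4),"s",S(P).round(4))
```

```text
base [0.6247 0.0695 0.066 ] s 0.1083
tipL [0.6386 0.071  0.066 ] s 0.1107
tipM [0.6381 0.0673 0.066 ] s 0.1069
tipR [0.6377 0.0637 0.066 ] s 0.1034
tipbotL [0.6266 0.072  0.066 ] s 0.1109
mk1 [0.6709 0.0686 0.048 ] s 0.1103
mk2 [0.6417 0.0706 0.048 ] s 0.1105
```

>>> {"method": "servo_tool", "body": {"plan": [[0,1,0,0,1],[0.1,1.5,0,0,1],[0.1,1.8,0,0,1],[0.1,1.8,0,0,1],[0.1,1.8,0,0,1],[0.1,1.8,0,0,1],[0.1,1.8,0,0,1],[0.1,1.8,0,0,1],[0.1,1.8,0,0,1],[0.1,1.8,0,0,1]]}}

```text
clock: 11.38
position: [0.576, -0.031, 0.0773]
tool_rot: [3.141, -0.001, -0.06]
force: [-2.2, -4.1, 8.9]
grip_width: 0.0206
```

>>> {"method": "servo_tool", "body": {"plan": [[0,0,0,0,-0.3],[0,0,0,0,-0.3],[0,0,0,0,-0.3],[0,0,0,0,-0.3],[0,0,0,0,-0.3],[0,0,20,0,-0.3],[0,0,50,0,-0.3],[0,0,84,0,-0.3],[0,0,84,0,-0.3],[0,0,84,0,-0.3]]}}

```text
clock: 12.22
position: [0.5765, -0.0299, 0.1618]
tool_rot: [-3.141, -0.003, -0.059]
force: [-0.7, 0.1, -0.8]
grip_width: 0.0556
```

```bash
python3 look.py wrist w6
```

```text
12.2167 [ 0.5765 -0.0299  0.1618] [-3.141e+00 -3.000e-03 -5.900e-02] 0.0556 [-0.73  0.09 -0.79] [-0.57  0.67  0.79  1.82 -0.6   0.9  -1.13]
```

View pics/w6.png

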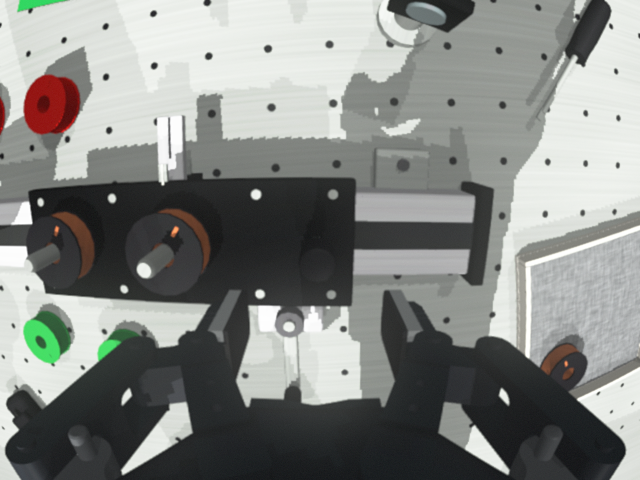

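Run:
```python
from h import *
im=cv2.imread("pics/w6.png");crop(im,140,105,220,195,7,"p4.png");crop(im,0,180,330,420,2.4,"p5.png")
```

```text
(no output)
```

View pics/p4.png

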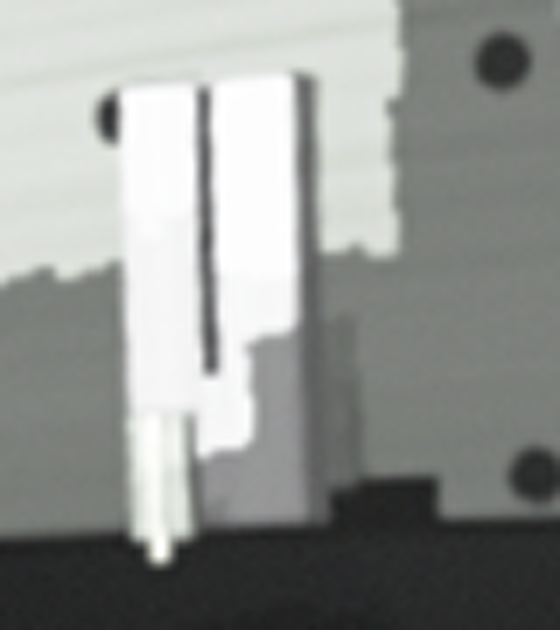

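View pics/p5.png

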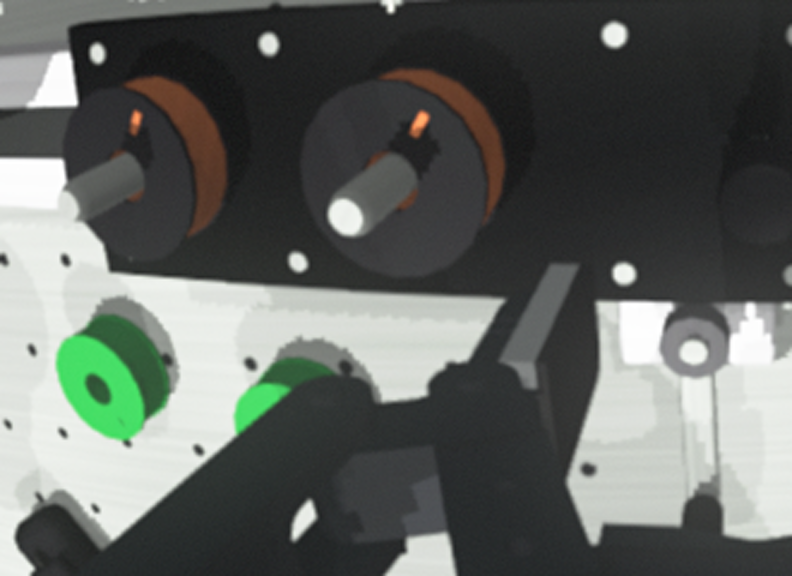

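Run:
```python
from h import *
c=np.load("pics/w6.npy",allow_pickle=True).item()
S=lambda P:.0624*P[0]+.998*P[1]
f=lambda x,y:(140+x/7,105+y/7)
for n,p,z in [("base",(160,550),.066),("tipL",(131,415),.066),("tipM",(160,415),.066),("mk1",(204,90),.048),("mk2",(211,370),.048)]:
    P=p2w("wrist",f(*p),z,c);print(n,P.round(4),"s",S(P).round(4))
for n,p,z in [("post",(317,266),.106),("pivot",(289,326.5),.072),("knob",(293,395),.097),("spa",(27,266),.118),("spb",(144,270),.118)]:
    P=p2w("wrist",p,z,c);print(n,P.round(4),"s",S(P).round(4))
```

```text
base [0.625  0.0704 0.066 ] s 0.1092
tipL [0.6385 0.0719 0.066 ] s 0.1116
tipM [0.6381 0.0688 0.066 ] s 0.1085
mk1 [0.6708 0.0684 0.048 ] s 0.1101
mk2 [0.6417 0.0702 0.048 ] s 0.1101
post [ 0.5747 -0.0318  0.106 ] s 0.0041
pivot [ 0.5184 -0.0089  0.072 ] s 0.0234
knob [ 0.4759 -0.0095  0.097 ] s 0.0202
spa [0.5865 0.1639 0.118 ] s 0.2001
spb [0.5811 0.0678 0.118 ] s 0.1039
```

>>> {"method": "servo_tool", "body": {"plan": [[-30,5,0,0,-0.3],[-60,12,0,0.03,-0.3],[-90,20,0,0.065,-0.3],[-122,26,0,0.065,-0.3],[-122,26,0,0.065,-0.3],[-122,26,0,0.065,-0.3],[-122,26,0,0.065,-0.3],[-122,26,0,0.065,-0.3],[-122,26,0,0.065,-0.3],[-122,26,0,0.065,-0.3]], "squeeze": 30}}

```text
clock: 13.1
position: [0.4541, -0.0045, 0.1601]
tool_rot: [3.141, 0.0, 0.005]
force: [0.0, 0.2, -0.5]
grip_width: 0.0552
```

```bash
python3 look.py wrist w7
```

```text
13.1 [ 0.4541 -0.0045  0.1601] [3.141 0.    0.005] 0.0552 [ 0.    0.22 -0.46] [-0.74  0.5   0.83  2.13 -0.55  0.74 -1.11]
```

View pics/w7.png

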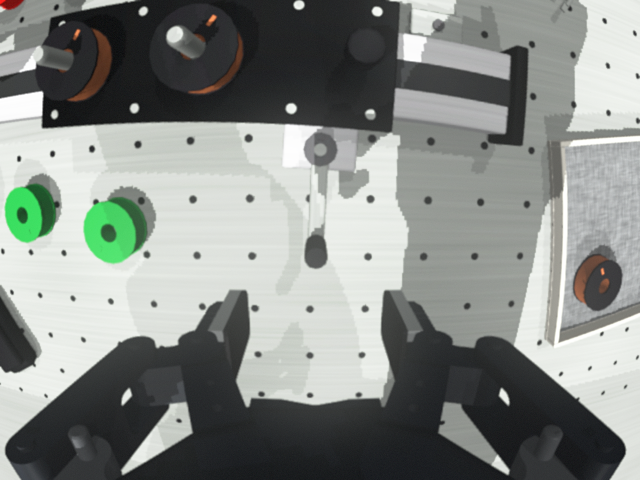

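Run:
```python
from h import *
c=np.load("pics/w7.npy",allow_pickle=True).item()
for n,p,z in [("knob",(315.5,258),.097),("pivot",(320.5,150),.072),("post",(367,45),.106),("spb",(180,39),.118),("spa",(45,56),.118)]:
    print(n,p2w("wrist",p,z,c).round(4))
```

```text
knob [ 0.4546 -0.0056  0.097 ]
pivot [ 0.5161 -0.0083  0.072 ]
post [ 0.5747 -0.0319  0.106 ]
spb [0.5782 0.065  0.118 ]
spa [0.5844 0.1566 0.118 ]
```

>>> {"method": "servo_tool", "body": {"plan": [[0,-1,-25,0,-0.3],[0.5,-1,-50,0,-0.3],[0.5,-1,-75,0,-0.3],[0.5,-1,-86,0,-0.3],[0.5,-1,-86,0,1],[0.5,-1,-86,0,1],[0.5,-1,-86,0,1],[0.5,-1,-86,0,1],[0.5,-1,-86,0,1],[0.5,-1,-86,0,1]]}}

```text
clock: 13.98
position: [0.4547, -0.0051, 0.0751]
tool_rot: [-3.141, -0.001, 0.006]
force: [-1.1, -2.2, 9.1]
grip_width: 0.013
```

Run:
```python
import sys;sys.argv=['x']
from arc import *
o=np.array([-62,2.7]);arc(o,-np.arange(1,11)*.08)
c,s=np.cos(.8),np.sin(.8);o=[c*o[0]-s*o[1],s*o[0]+c*o[1]];arc(o,-np.arange(1,11)*.08)
```

```text
[-0.0, -5.0, np.float64(0.08)] [0.4, -9.9, np.float64(0.16)] [1.1, -14.8, np.float64(0.24)] [2.3, -19.6, np.float64(0.32)] [3.8, -24.4, np.float64(0.4)] [5.8, -28.9, np.float64(0.48)] [8.0, -33.3, np.float64(0.56)] [10.7, -37.6, np.float64(0.64)] [13.6, -41.6, np.float64(0.72)] [16.9, -45.3, np.float64(0.8)] 
[3.5, -3.5, np.float64(0.08)] [7.4, -6.6, np.float64(0.16)] [11.4, -9.5, np.float64(0.24)] [15.7, -12.0, np.float64(0.32)] [20.1, -14.2, np.float64(0.4)] [24.8, -16.0, np.float64(0.48)] [29.5, -17.5, np.float64(0.56)] [34.4, -18.5, np.float64(0.64)] [39.3, -19.2, np.float64(0.72)] [44.2, -19.5, np.float64(0.8)]
```

>>> {"method": "servo_tool", "body": {"plan": [[0,-5,0,0.08,1],[0.4,-10,0,0.16,1],[1.1,-14.8,0,0.24,1],[2.3,-19.6,0,0.32,1],[3.8,-24.4,0,0.4,1],[5.8,-28.9,0,0.48,1],[8,-33.3,0,0.56,1],[10.7,-37.6,0,0.64,1],[13.6,-41.6,0,0.72,1],[16.9,-45.3,0,0.8,1]]}}

```text
clock: 14.82
position: [0.4718, -0.0502, 0.0751]
tool_rot: [3.141, -0.001, 0.81]
force: [-0.9, 2.6, 6.4]
grip_width: 0.0127
```

>>> {"method": "servo_tool", "body": {"plan": [[3.5,-3.5,0,0.08,1],[7.4,-6.6,0,0.16,1],[11.4,-9.5,0,0.24,1],[15.7,-12,0,0.32,1],[20,-14.2,0,0.4,1],[24.8,-16,0,0.48,1],[29.5,-17.5,0,0.56,1],[34.4,-18.5,0,0.64,1],[39.3,-19.2,0,0.72,1],[42,-19.4,0,0.76,1]]}}

```text
clock: 15.65
position: [0.5133, -0.0695, 0.075]
tool_rot: [-3.141, -0.0, 1.571]
force: [-16.5, 2.7, 15.2]
grip_width: 0.013
```

```bash
python3 look.py wrist w8
```

```text
15.65 [ 0.5133 -0.0695  0.075 ] [-3.141 -0.     1.571] 0.013 [-16.47   2.7   15.19] [-0.14  0.6   0.22  2.01 -0.23  0.55  0.24]
```

View pics/w8.png

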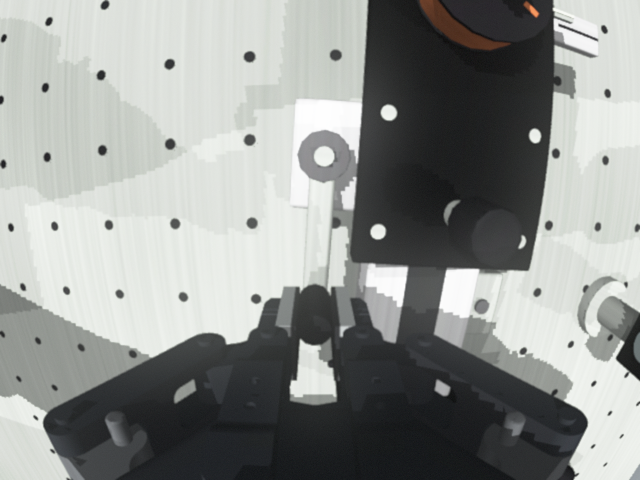

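>>> {"method": "servo_tool", "body": {"plan": [[0,0,0,0,-0.3],[0,0,0,0,-0.3],[0,0,0,0,-0.3],[0,0,0,0,-0.3],[0,0,20,0,-0.3],[0,0,50,0,-0.3],[0,0,80,0,-0.3],[0,0,110,-0.1,-0.3],[0,0,125,-0.2,-0.3],[0,0,125,-0.3,-0.3]]}}

```text
clock: 16.53
position: [0.5146, -0.07, 0.2027]
tool_rot: [3.137, -0.002, 1.261]
force: [0.6, 0.2, 0.5]
grip_width: 0.0557
```

```bash
python3 look.py wrist w9; python3 look.py side s9
```

```text
16.5333 [ 0.5146 -0.07    0.2027] [ 3.137e+00 -2.000e-03  1.261e+00] 0.0557 [0.59 0.24 0.48] [-0.27  0.41  0.38  1.93 -0.21  0.84 -0.09]
16.5833 [ 0.5139 -0.0697  0.201 ] [ 3.139e+00 -1.000e-03  1.253e+00] 0.0556 [ 0.04  0.88 -0.21] [-0.27  0.41  0.38  1.93 -0.21  0.83 -0.09]
```

View pics/w9.png

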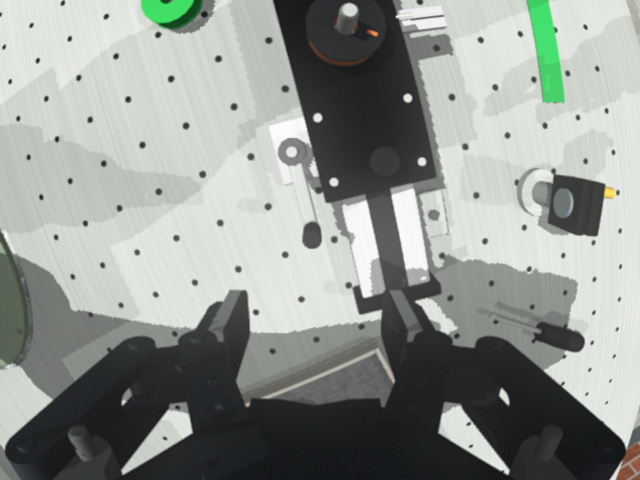

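Run:
```python
from h import *
c=np.load("pics/w9.npy",allow_pickle=True).item()
k=p2w("wrist",(312,239),.097,c);p=p2w("wrist",(291.5,152),.072,c)
d=(k-p)[:2];st=np.array([-.0624,-.998])
print(k,p,np.hypot(*d),"angle cw from -y",np.arctan2(st[0]*-d[1]+st[1]*d[0],d@st))
print("spb",p2w("wrist",(348,11),.118,c),"post",p2w("wrist",(386,161),.106,c))
im=cv2.imread("pics/w9.png");crop(im,380,0,470,70,8,"p6.png")
```

```text
[ 0.51314177 -0.06948625  0.097     ] [ 0.5168871  -0.00857436  0.072     ] 0.06102691972378714 angle cw from -y -0.001033262675032968
spb [0.58012406 0.06742367 0.118     ] post [ 0.57573129 -0.03178205  0.106     ]
```

View pics/p6.png

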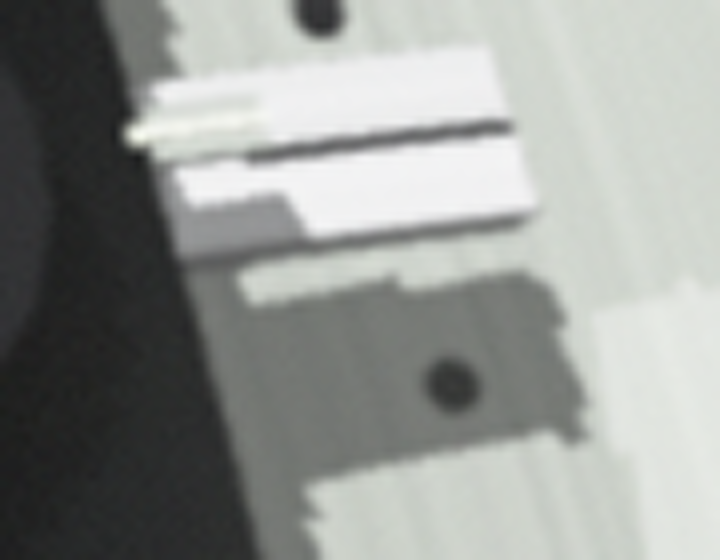

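>>> {"method": "servo_tool", "body": {"plan": [[7,14,0,-0.12,-1],[14,28,0,-0.24,-1],[21,42,0,-0.36,-1],[28,56,0,-0.48,-1],[35,70,0,-0.6,-1],[42,84,0,-0.72,-1],[49,98,0,-0.84,-1],[56,112,0,-0.96,-1],[63,126,0,-1.08,-1],[67,138,0,-1.2,-1]], "squeeze": 50}}

```text
clock: 17.47
position: [0.5803, 0.0692, 0.1984]
tool_rot: [3.141, 0.001, 0.064]
force: [-0.2, 0.2, 0.2]
grip_width: 0.0852
```

>>> {"method": "servo_tool", "body": {"plan": [[0,0,0,-0.11,-1],[0,0,0,-0.11,-1],[0,0,0,-0.11,-1],[0,0,0,-0.11,-1],[0,0,0,-0.11,-1],[0,0,0,-0.11,-1],[0,0,0,-0.11,-1],[0,0,0,-0.11,-1],[0,0,0,-0.11,-1],[0,0,0,-0.11,-1]]}}

```text
clock: 18.3
position: [0.5801, 0.0682, 0.1993]
tool_rot: [-3.141, -0.0, -0.044]
force: [0.0, 0.2, 0.2]
grip_width: 0.0853
```

```bash
python3 look.py wrist w10
```

```text
18.3 [0.5801 0.0682 0.1993] [-3.141 -0.    -0.044] 0.0853 [0.01 0.22 0.23] [-0.69  0.6   0.71  1.77 -0.46  0.95 -1.41]
```

View pics/w10.png

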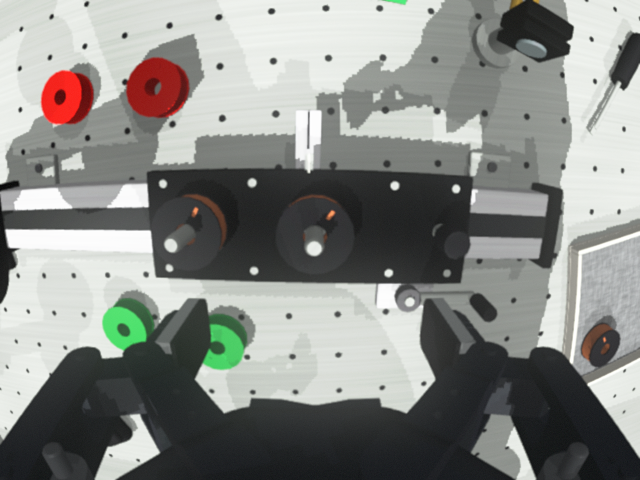

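Run:
```python
from h import *
c=np.load("pics/w10.npy",allow_pickle=True).item()
for p,z in [((314.5,248),.118),((315,232),.09),((170,245),.118)]: print(p2w("wrist",p,z,c).round(4))
im=cv2.imread("pics/w10.png");crop(im,280,100,340,180,8,"p7.png")
```

```text
[0.5813 0.0676 0.118 ]
[0.5846 0.0671 0.09  ]
[0.5872 0.1631 0.118 ]
```

View pics/p7.png

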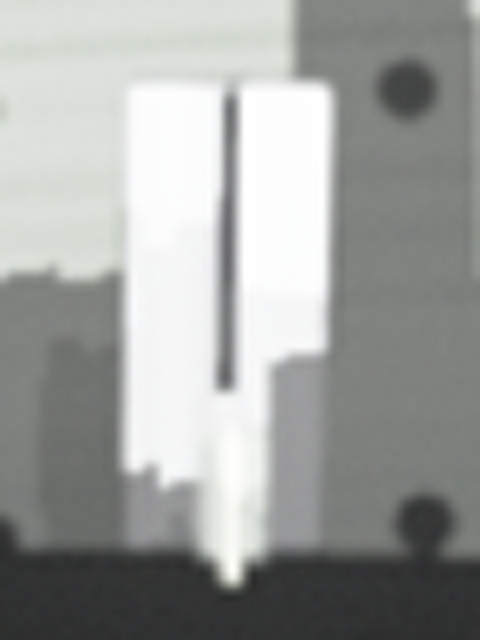

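>>> {"method": "servo_tool", "body": {"plan": [[1,-0.5,-25,-0.015,-1],[1,-0.5,-50,-0.015,-1],[1,-0.5,-75,-0.015,-1],[1,-0.5,-100,-0.015,-1],[1,-0.5,-120,-0.015,-1],[1,-0.5,-130,-0.015,-1],[1,-0.5,-136,-0.015,-1],[1,-0.5,-136,-0.015,1],[1,-0.5,-136,-0.015,1],[1,-0.5,-136,-0.015,1]]}}

```text
clock: 19.18
position: [0.5818, 0.0677, 0.0647]
tool_rot: [-3.141, -0.002, -0.059]
force: [-7.6, -0.1, 17.6]
grip_width: 0.0553
```

>>> {"method": "servo_tool", "body": {"plan": [[0,0,0,0,1],[0,0,0,0,1],[0,0,0,0,1],[0,0,0,0,1],[0,0,0,0,1],[0,0,0,0,1],[0,0,5,0,1],[0,0,10,0,1],[0,0,10,0,1],[0,0,10,0,1]]}}

```text
clock: 20.02
position: [0.5815, 0.0679, 0.074]
tool_rot: [-3.141, -0.001, -0.059]
force: [-0.3, 0.8, -1.7]
grip_width: 0.0549
```

```bash
python3 look.py wrist w11;python3 look.py side s11
```

```text
20.0167 [0.5815 0.0679 0.074 ] [-3.141e+00 -1.000e-03 -5.900e-02] 0.0549 [-0.28  0.8  -1.73] [-0.6   0.76  0.57  1.85 -0.6   0.72 -1.31]
20.0667 [0.5812 0.0679 0.0736] [-3.141 -0.    -0.059] 0.0551 [-0.62  0.13 -1.48] [-0.6   0.76  0.57  1.85 -0.6   0.72 -1.31]
```

View pics/w11.png

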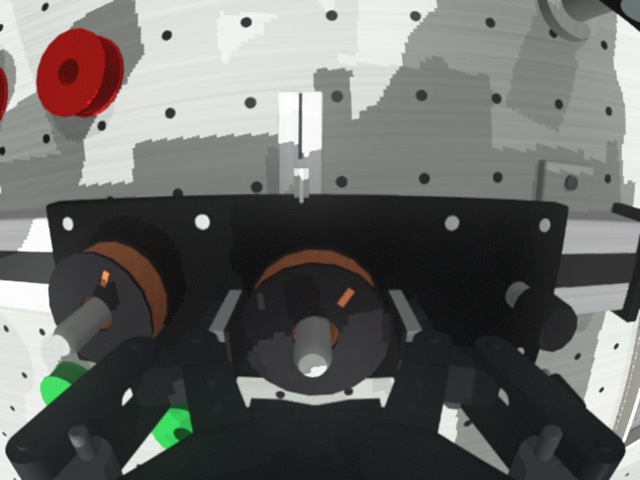

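View pics/s11.png

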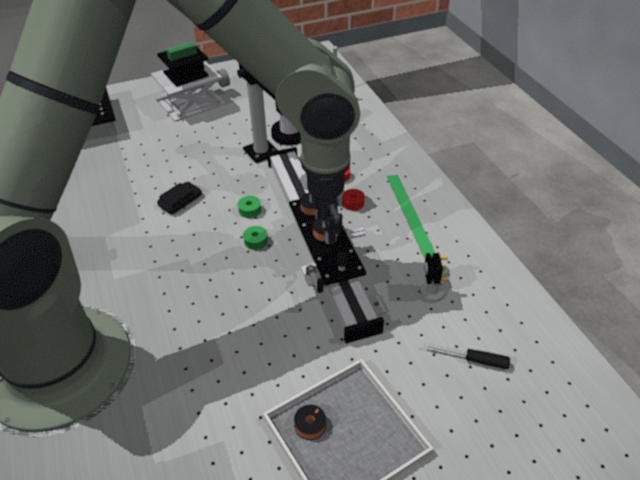

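>>> {"method": "servo_tool", "body": {"plan": [[0,0,10,0,1],[0,0,25,0,1],[0,0,40,0,1],[0,0,55,0,1],[0,0,70,0,1],[0,0,85,0,1],[0,0,95,0,1],[0,0,100,0,1],[0,0,100,0,1],[0,0,100,0,1]]}}

```text
clock: 20.95
position: [0.5809, 0.0678, 0.173]
tool_rot: [-3.142, 0.0, -0.059]
force: [0.1, 0.3, -3.7]
grip_width: 0.0552
```

```bash
python3 look.py wrist w12;python3 look.py top t12
```

```text
20.95 [0.5809 0.0678 0.173 ] [-3.142  0.    -0.059] 0.0552 [ 0.09  0.3  -3.72] [-0.68  0.63  0.69  1.79 -0.5   0.9  -1.4 ]
21.0 [0.5808 0.0678 0.1727] [ 3.141e+00  1.000e-03 -5.900e-02] 0.0551 [ 0.16  0.02 -1.33] [-0.68  0.63  0.69  1.79 -0.5   0.9  -1.4 ]
```

View pics/w12.png

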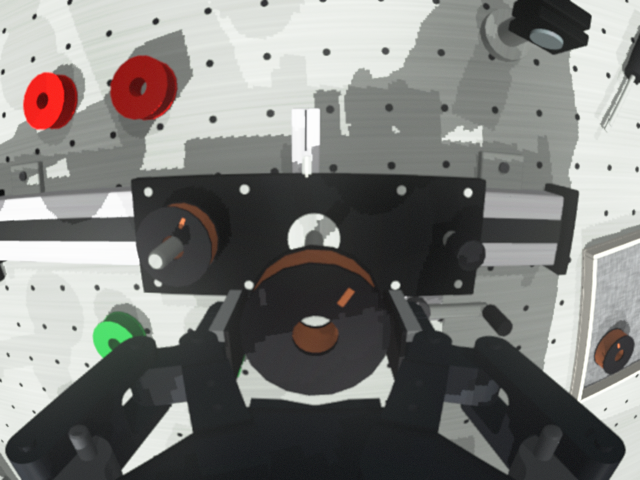

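View pics/t12.png

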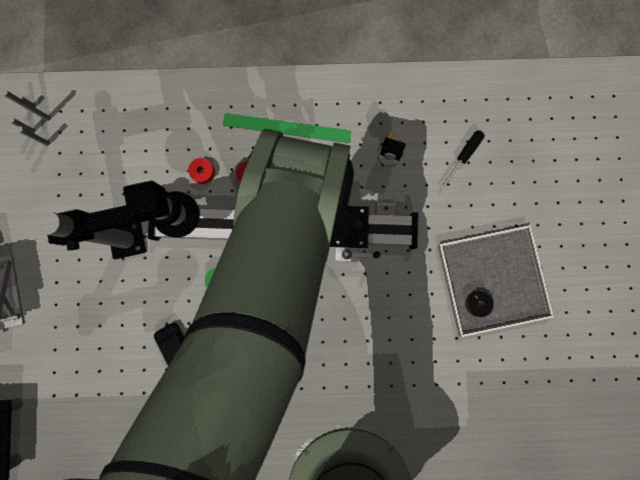

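>>> {"method": "servo_tool", "body": {"plan": [[-3,-20,0,0,1],[-8,-50,0,0.03,1],[-13,-80,0,0.06,1],[-18,-110,0,0.09,1],[-23,-140,0,0.12,1],[-28,-170,0,0.15,1],[-33,-200,0,0.18,1],[-38,-230,0,0.21,1],[-43,-260,0,0.246,1],[-48,-285,0,0.246,1]]}}

```text
clock: 21.88
position: [0.5322, -0.2195, 0.1727]
tool_rot: [3.142, 0.001, 0.188]
force: [-0.2, -0.7, -2.1]
grip_width: 0.0552
```

>>> {"method": "servo_tool", "body": {"plan": [[-5,-30,0,0,1],[-10,-60,0,0,1],[-15,-90,0,0,1],[-20,-120,0,0,1],[-25,-145,0,0,1],[-28,-160,0,0,1],[-28,-160,0,0,1],[-28,-160,0,0,1],[-28,-160,0,0,1],[-28,-160,0,0,1]]}}

```text
clock: 22.72
position: [0.5055, -0.3762, 0.1729]
tool_rot: [-3.141, 0.0, 0.188]
force: [-0.4, 0.3, -2.0]
grip_width: 0.0549
```

```bash
python3 look.py wrist w13;python3 look.py top t13
```

```text
22.7167 [ 0.5055 -0.3762  0.1729] [-3.141  0.     0.188] 0.0549 [-0.4   0.32 -2.  ] [ 0.18  0.67  0.58  1.66 -0.43  0.94 -0.47]
22.7667 [ 0.5056 -0.3763  0.173 ] [-3.141  0.     0.188] 0.0554 [ 1.02  0.22 -2.13] [ 0.18  0.67  0.58  1.66 -0.43  0.94 -0.47]
```

View pics/w13.png

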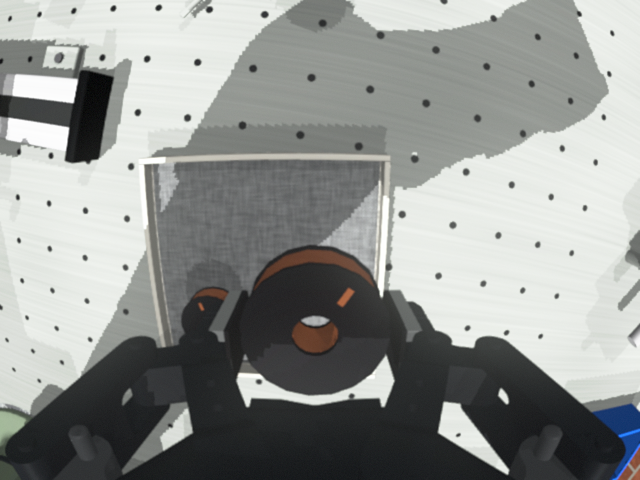

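View pics/t13.png

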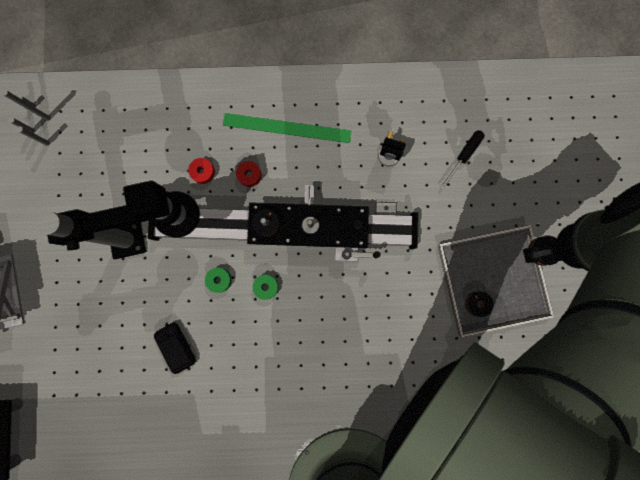

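Run:
```python
from h import *
c=np.load("pics/w13.npy",allow_pickle=True).item()
print(p2w("wrist",(141,159),.022,c),p2w("wrist",(389,156),.022,c))
t=bot.calibration("top")
R=np.array([[.982,-.186],[.186,.982]])
print(R.T@(np.array([.5056,-.3763])-[.452,-.3409]))
```

```text
[ 0.53512126 -0.22144578  0.022     ] [ 0.5720149  -0.42410341  0.022     ]
[ 0.0460508 -0.0447324]
```

>>> {"method": "servo_tool", "body": {"plan": [[-1,0,-20,0,1],[-1,0,-45,0,1],[-1,0,-70,0,1],[-1,0,-95,0,1],[-1,0,-115,0,1],[-1,0,-135,0,1],[-1,0,-150,0,1],[-1,0,-160,0,1],[-1,0,-165,0,1],[-1,0,-167,0,1]]}}

```text
clock: 23.65
position: [0.5041, -0.3772, 0.006]
tool_rot: [-3.141, 0.0, 0.187]
force: [0.1, -1.5, -2.2]
grip_width: 0.0554
```

>>> {"method": "servo_tool", "body": {"plan": [[0,0,0,0,1],[0,0,-1,0,1],[0,0,-2,0,1],[0,0,-2,0,1],[0,0,-2,0,-0.1],[0,0,-2,0,-0.4],[0,0,-2,0,-0.6],[0,0,-2,0,-0.6],[0,0,-2,0,-0.6],[0,0,-2,0,-0.6]]}}

```text
clock: 24.48
position: [0.5042, -0.3773, 0.0044]
tool_rot: [3.142, -0.0, 0.187]
force: [0.0, 0.1, 0.6]
grip_width: 0.0683
```

```bash
python3 look.py wrist w14
```

```text
24.4833 [ 0.5042 -0.3773  0.0044] [ 3.142 -0.     0.187] 0.0683 [0.02 0.13 0.55] [ 0.27  0.89  0.43  1.73 -0.57  0.65 -0.36]
```

View pics/w14.png

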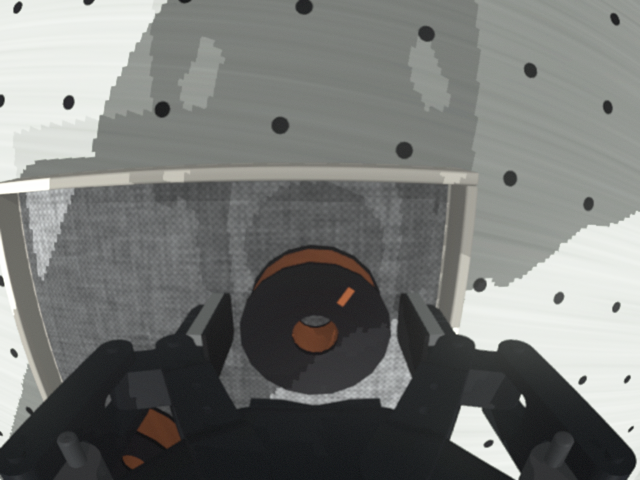

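>>> {"method": "servo_tool", "body": {"plan": [[0,0,15,0,-0.6],[0,0,40,0,-0.6],[0,0,75,0,-0.6],[0,0,110,0,-0.6],[0,0,145,0.12,-0.6],[0,0,180,0.24,-0.6],[5,20,195,0.36,-0.6],[10,50,195,0.48,-0.6],[15,80,195,0.6,-0.6],[20,110,195,0.72,-0.6]]}}

```text
clock: 25.37
position: [0.524, -0.2663, 0.2009]
tool_rot: [3.14, -0.0, 0.912]
force: [0.2, -0.2, 0.2]
grip_width: 0.0684
```

```bash
python3 look.py wrist w15;python3 look.py top t15
```

```text
25.3667 [ 0.524  -0.2663  0.2009] [ 3.14  -0.     0.912] 0.0684 [ 0.16 -0.24  0.24] [ 0.08  0.53  0.41  1.75 -0.26  0.91 -0.06]
25.4167 [ 0.5258 -0.2598  0.2004] [-3.141e+00 -3.000e-03  9.270e-01] 0.068 [6.45 5.56 0.67] [ 0.08  0.53  0.4   1.75 -0.26  0.91 -0.05]
```

View pics/w15.png

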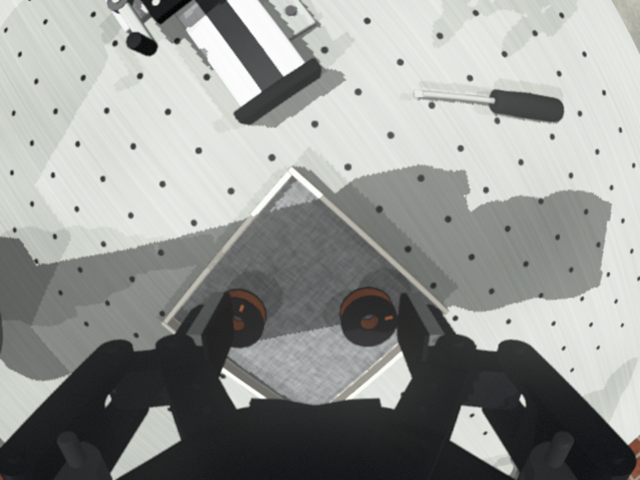

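View pics/t15.png

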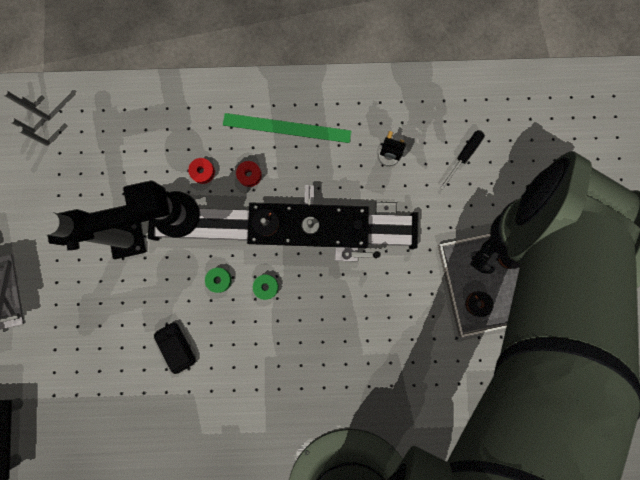

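>>> {"method": "servo_tool", "body": {"plan": [[6,20,0,0.12,-1],[12,50,0,0.24,-1],[18,80,0,0.36,-1],[24,110,0,0.48,-1],[30,140,0,0.6,-1],[36,170,0,0.72,-1],[42,200,0,0.84,-1],[48,230,0,0.96,-1],[54,260,0,1.08,-1],[60,290,0,1.2,-1]]}}

```text
clock: 26.3
position: [0.5842, 0.0235, 0.2004]
tool_rot: [3.141, 0.001, 2.111]
force: [0.6, 0.1, -0.2]
grip_width: 0.0861
```

>>> {"method": "servo_tool", "body": {"plan": [[0,4,0,0.12,-1],[0,8,0,0.24,-1],[0,12,0,0.36,-1],[0,16,0,0.48,-1],[0,20,0,0.6,-1],[0,24,0,0.72,-1],[0,28,0,0.84,-1],[0,32,0,0.96,-1],[0,36,0,0.96,-1],[0,40,0,0.96,-1]]}}

```text
clock: 27.13
position: [0.5842, 0.0622, 0.1999]
tool_rot: [-3.141, 0.001, 3.062]
force: [-1.5, 0.2, 0.4]
grip_width: 0.0854
```

```bash
python3 look.py wrist w16;python3 look.py top t16;python3 look.py side s16
```

```text
27.1333 [0.5842 0.0622 0.1999] [-3.141e+00  1.000e-03  3.062e+00] 0.0854 [-1.46  0.23  0.41] [-0.09  0.5  -0.17  1.73  0.1   0.92  1.19]
27.1833 [0.5841 0.0633 0.1998] [-3.142  0.     3.062] 0.0856 [-0.88  1.17  0.14] [-0.09  0.5  -0.17  1.73  0.1   0.92  1.19]
27.2333 [0.5841 0.0631 0.1997] [-3.141  0.     3.063] 0.0855 [ 0.33 -0.57  0.45] [-0.09  0.5  -0.17  1.73  0.1   0.92  1.19]
```

View pics/w16.png

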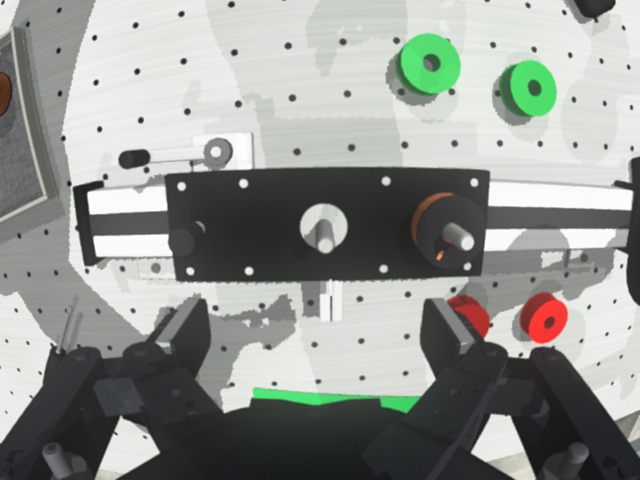

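View pics/t16.png

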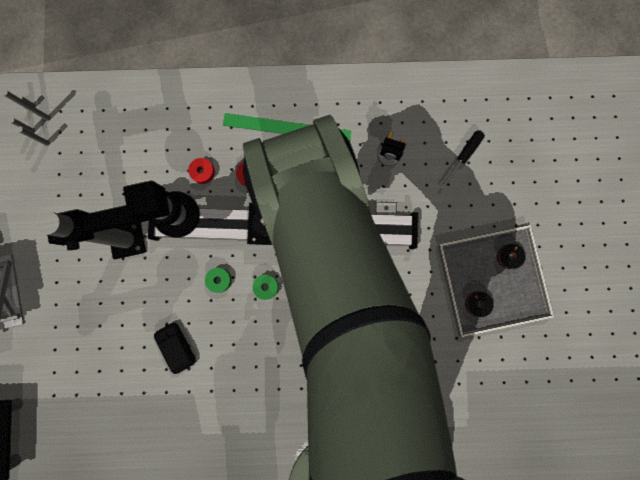

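View pics/s16.png

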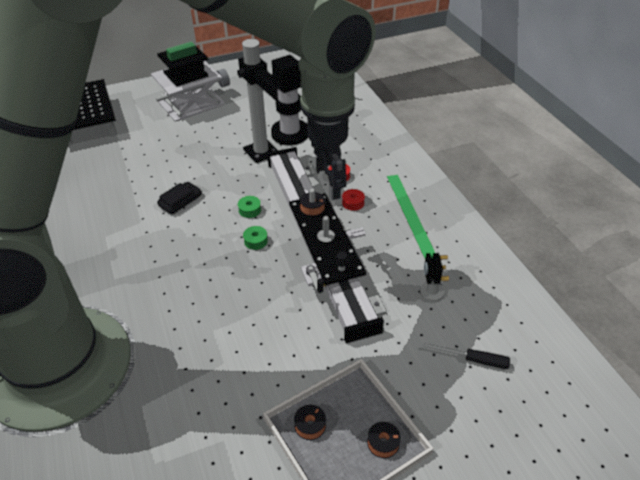

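>>> {"method": "servo_tool", "body": {"plan": [[0,20,0,0,-1],[1,40,0,0,-1],[2,60,0,0,-1],[3,80,0,0,-1],[3,95,0,0.01,-1],[3,100,0,0.02,-1],[3,100,0,0.02,-1],[3,100,0,0.02,-1],[3,100,0,0.02,-1],[3,100,0,0.02,-1]]}}

```text
clock: 28.12
position: [0.5873, 0.1613, 0.1993]
tool_rot: [-3.141, 0.0, 3.085]
force: [-0.4, 0.1, -0.3]
grip_width: 0.0855
```

```bash
python3 look.py wrist w17;python3 look.py top t17;python3 look.py side s17
python3 - <<'E'
from h import *
a=cv2.imread("pics/t17.png");b=cv2.imread("pics/s17.png")
A=cv2.resize(a[90:290,40:440],None,fx=2,fy=2);B=cv2.resize(b[0:290,180:480],None,fx=1.38,fy=1.38)
cv2.imwrite("pics/c17.png",A);cv2.imwrite("pics/d17.png",cv2.resize(b[0:250,200:460],None,fx=2.4,fy=2.4))
E
```

```text
28.1167 [0.5873 0.1613 0.1993] [-3.141  0.     3.085] 0.0855 [-0.38  0.09 -0.31] [-0.24  0.53 -0.18  1.67  0.11  0.95  1.05]
28.1667 [0.5873 0.1615 0.1994] [-3.141  0.     3.085] 0.0852 [-0.2  -0.46  0.01] [-0.24  0.53 -0.18  1.67  0.11  0.95  1.05]
28.2167 [0.5873 0.1618 0.1994] [-3.141  0.     3.085] 0.0853 [-0.03 -0.81 -0.56] [-0.24  0.53 -0.18  1.67  0.11  0.95  1.05]
```

View pics/w17.png

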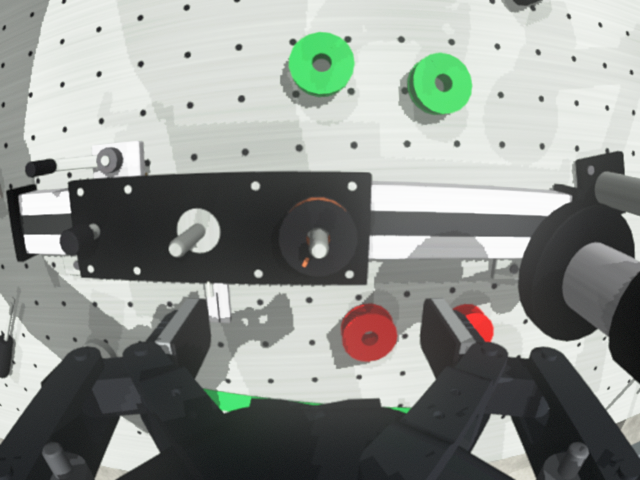

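View pics/c17.png

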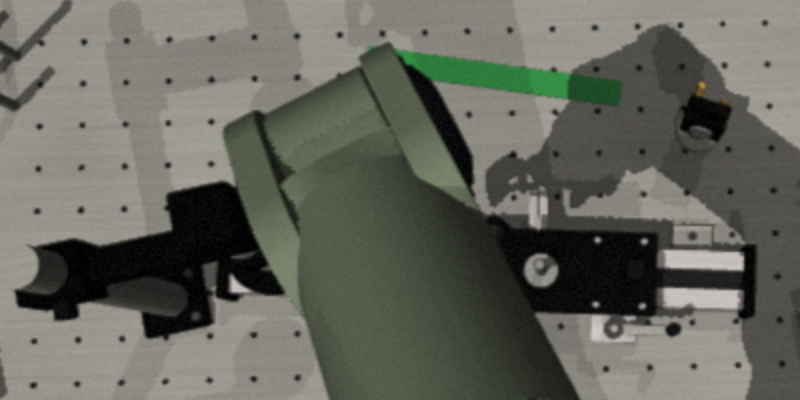

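View pics/d17.png

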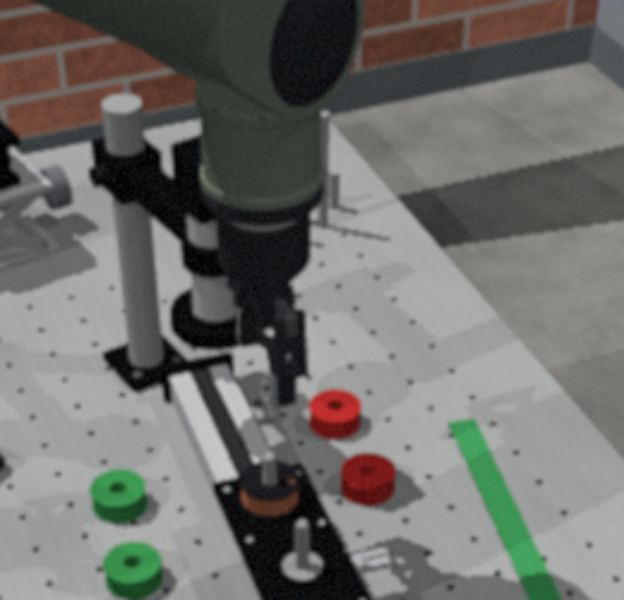

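Run:
```python
from h import *
for z in (.2,.3,.35,.4,.45,.5,.55,.6): print(z,w2p("side",(.587,.161,z)).round(),w2p("top",(.587,.161,z)).round(), w2p("top",(.587,.27,z)).round())
print("head",[w2p("side",(.597,.3235,z)).round() for z in(.154,.342)],[w2p("top",(.597,.3235,z)).round() for z in(.154,.342)])
```

```text
0.2 [311. 161.] [258. 215.] [200. 216.]
0.3 [310. 121.] [250. 206.] [184. 208.]
0.35 [310.  98.] [244. 201.] [174. 203.]
0.4 [309.  75.] [238. 195.] [163. 197.]
0.45 [308.  50.] [232. 188.] [150. 190.]
0.5 [308.  23.] [224. 180.] [135. 182.]
0.55 [307.  -5.] [214. 170.] [118. 173.]
0.6 [306. -36.] [203. 159.] [ 96. 162.]
head [array([290., 136.]), array([286.,  62.])] [array([179., 216.]), array([142., 198.])]
```

Run:
```python
from h import *
c=np.load("pics/w17.npy",allow_pickle=True).item()
print(p2w("wrist",(319.5,242),.118,c).round(4),p2w("wrist",(318,232),.09,c).round(4))
```

```text
[0.5818 0.1638 0.118 ] [0.5824 0.163  0.09  ]
```

>>> {"method": "servo_tool", "body": {"plan": [[-2,1,-25,0,-1],[-2,1,-50,0,-1],[-2,1,-75,0,-1],[-2,1,-100,0,-1],[-2,1,-120,0,-1],[-2,1,-130,0,-1],[-2,1,-136,0,-1],[-2,1,-136,0,-1],[-2,1,-136,0,-1],[-2,1,-136,0,-1]]}}

```text
clock: 29.1
position: [0.5858, 0.1638, 0.0645]
tool_rot: [3.141, 0.002, 3.087]
force: [-0.0, -0.4, 1.5]
grip_width: 0.0853
```

```bash
python3 look.py wrist w18
```

```text
29.1 [0.5858 0.1638 0.0645] [3.141e+00 2.000e-03 3.087e+00] 0.0853 [-0.02 -0.45  1.55] [-0.26  0.71 -0.16  1.76  0.16  0.68  1.01]
```

View pics/w18.png

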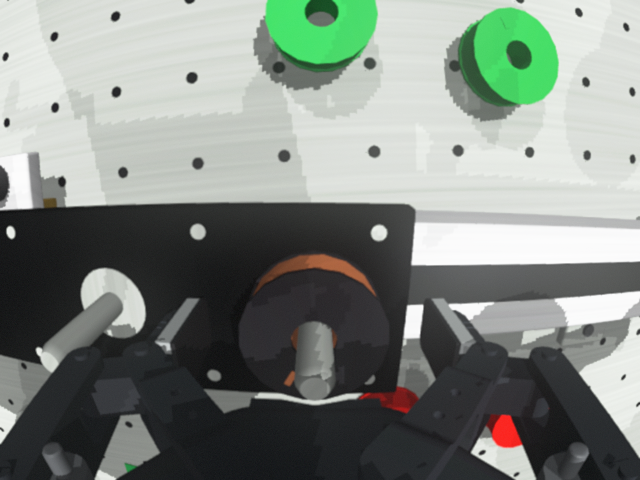

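>>> {"method": "servo_tool", "body": {"plan": [[0,0,0,0,1],[0,0,0,0,1],[0,0,0,0,1],[0,0,0,0,1],[0,0,0,0,1],[0,0,0,0,1],[0,0,0,0,1],[0,0,4,0,1],[0,0,10,0,1],[0,0,10,0,1]]}}

```text
clock: 29.98
position: [0.5856, 0.1638, 0.0745]
tool_rot: [3.141, 0.001, 3.087]
force: [0.3, -1.1, -2.9]
grip_width: 0.0545
```

>>> {"method": "servo_tool", "body": {"plan": [[0,0,10,0,1],[0,0,25,0,1],[0,0,40,0,1],[0,0,55,0,1],[0,0,70,0,1],[0,0,85,0,1],[0,0,95,0,1],[0,0,100,0,1],[0,0,100,0,1],[0,0,100,0,1]]}}

```text
clock: 30.82
position: [0.585, 0.1636, 0.173]
tool_rot: [-3.141, -0.0, 3.087]
force: [-0.4, 0.1, -2.1]
grip_width: 0.0544
```

```bash
python3 look.py wrist w19;python3 look.py top t19
```

```text
30.8167 [0.585  0.1636 0.173 ] [-3.141 -0.     3.087] 0.0544 [-0.41  0.05 -2.09] [-0.25  0.56 -0.18  1.7   0.12  0.89  1.04]
30.8667 [0.5848 0.1636 0.1726] [-3.141e+00 -1.000e-03  3.087e+00] 0.0548 [-0.44  0.26 -1.84] [-0.25  0.56 -0.18  1.7   0.12  0.89  1.04]
```

View pics/w19.png

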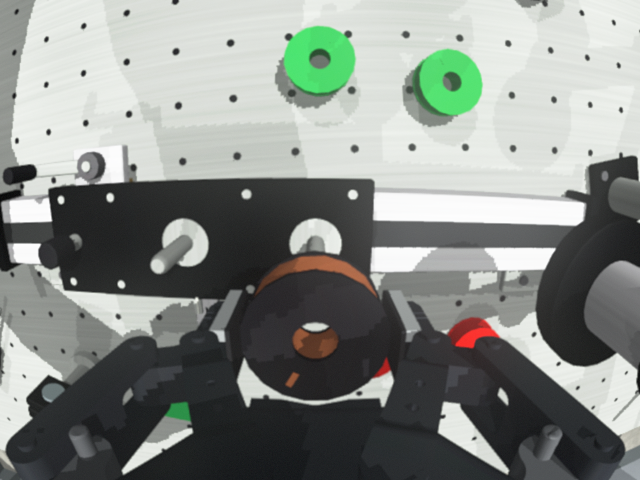

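View pics/t19.png

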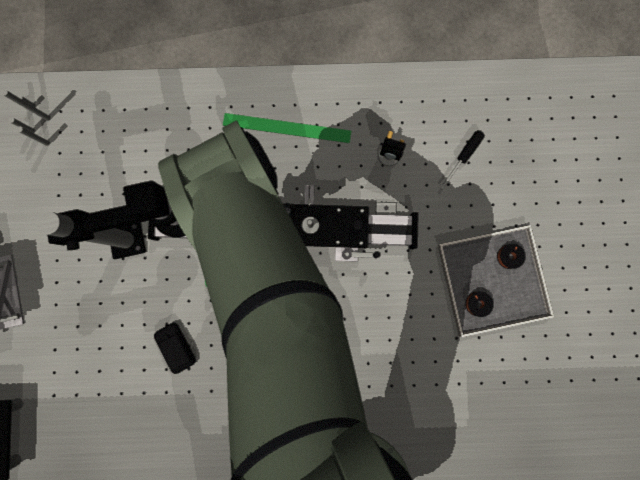

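>>> {"method": "servo_tool", "body": {"plan": [[-6,-20,0,-0.06,1],[-15,-50,0,-0.14,1],[-24,-80,0,-0.22,1],[-33,-110,0,-0.3,1],[-42,-140,0,-0.38,1],[-51,-170,0,-0.46,1],[-60,-200,0,-0.54,1],[-69,-230,0,-0.62,1],[-78,-260,0,-0.7,1],[-87,-290,0,-0.78,1]]}}

```text
clock: 31.75
position: [0.4972, -0.1276, 0.1728]
tool_rot: [-3.141, -0.001, 2.303]
force: [1.2, 0.2, -2.2]
grip_width: 0.0548
```

>>> {"method": "servo_tool", "body": {"plan": [[-9,-30,0,-0.08,1],[-18,-60,0,-0.16,1],[-27,-90,0,-0.24,1],[-36,-120,0,-0.32,1],[-45,-150,0,-0.4,1],[-54,-180,0,-0.48,1],[-63,-210,0,-0.55,1],[-72,-240,0,-0.55,1],[-78,-258,0,-0.55,1],[-81,-267,0,-0.55,1]]}}

```text
clock: 32.58
position: [0.4153, -0.3958, 0.1726]
tool_rot: [-3.14, 0.0, 1.754]
force: [-0.1, 0.7, -2.0]
grip_width: 0.0546
```

```bash
python3 look.py wrist w20;python3 look.py top t20
```

```text
32.5833 [ 0.4153 -0.3958  0.1726] [-3.14   0.     1.754] 0.0546 [-0.11  0.7  -2.05] [ 0.5   0.52  0.22  1.8  -0.14  0.83  0.97]
32.6333 [ 0.4152 -0.3962  0.1726] [-3.14   0.     1.754] 0.0544 [-3.31 -0.93 -2.24] [ 0.5   0.52  0.22  1.8  -0.14  0.83  0.97]
```

View pics/w20.png

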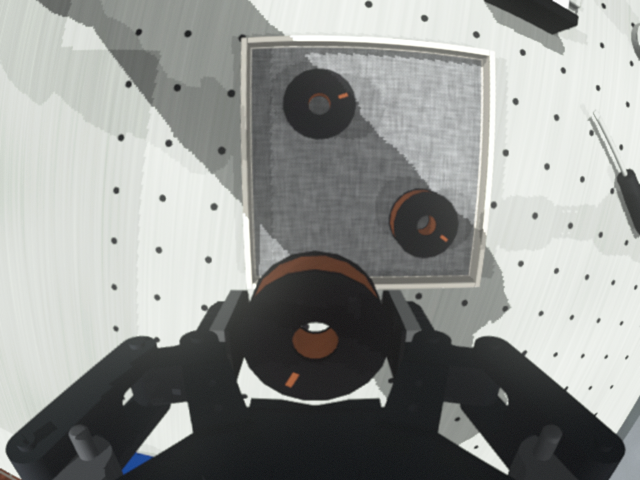

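View pics/t20.png

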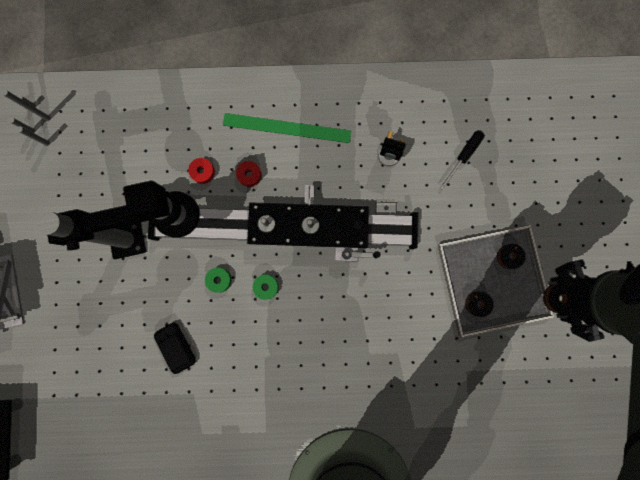

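Run:
```python
from h import *
c=np.load("pics/w20.npy",allow_pickle=True).item()
C=[p2w("wrist",p,.022,c)[:2] for p in [(242,37),(495,47),(481,287),(249,288)]]
print(np.round(C,4),np.mean(C,0))
k=[p2w("wrist",p,.029,c)[:2].round(4) for p in[(319,103),(426,224)]];print(k)
im=cv2.imread("pics/t20.png");crop(im,430,210,560,350,4,"c_tray2.png")
print(cv2.absdiff(im[225:335,440:480],cv2.imread("pics/t19.png")[225:335,440:480]).mean())
```

```text
[[ 0.33   -0.2557]
 [ 0.5356 -0.2146]
 [ 0.5754 -0.4249]
 [ 0.3691 -0.4618]] [ 0.45252203 -0.33923476]
[array([ 0.4002, -0.3006]), array([ 0.5034, -0.3771])]
34.38257575757576
```

View pics/c_tray2.png

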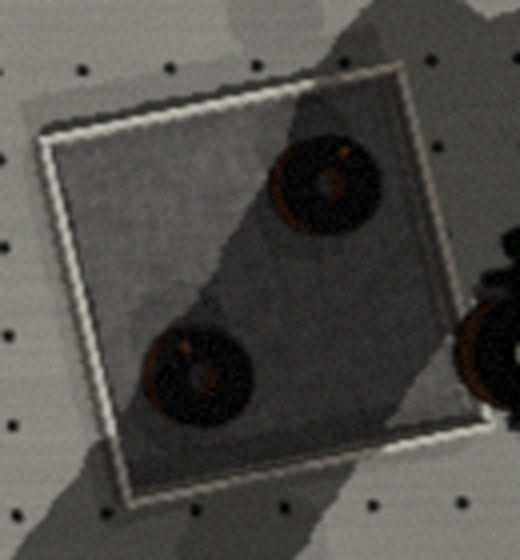

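>>> {"method": "servo_tool", "body": {"plan": [[2,3,-20,0,1],[2,3,-45,0,1],[2,3,-70,0,1],[2,3,-95,0,1],[2,3,-115,0,1],[2,3,-135,0,1],[2,3,-150,0,1],[2,3,-160,0,1],[2,3,-165,0,1],[2,3,-167,0,1]]}}

```text
clock: 33.52
position: [0.4194, -0.3894, 0.0058]
tool_rot: [-3.141, -0.001, 1.758]
force: [0.5, -0.7, -1.2]
grip_width: 0.0545
```

>>> {"method": "servo_tool", "body": {"plan": [[0,0,0,0,1],[0,0,-1,0,1],[0,0,-2,0,1],[0,0,-2,0,1],[0,0,-2,0,-0.1],[0,0,-2,0,-0.4],[0,0,-2,0,-0.55],[0,0,-2,0,-0.55],[0,0,-2,0,-0.55],[0,0,-2,0,-0.55]]}}

```text
clock: 34.35
position: [0.4191, -0.3903, 0.0043]
tool_rot: [3.142, 0.0, 1.757]
force: [0.3, -0.6, 0.6]
grip_width: 0.0664
```

```bash
python3 look.py wrist w21
```

```text
34.35 [ 0.4191 -0.3903  0.0043] [3.142 0.    1.757] 0.0664 [ 0.28 -0.63  0.57] [ 0.55  0.78  0.14  1.88 -0.2   0.5   1.01]
```

View pics/w21.png

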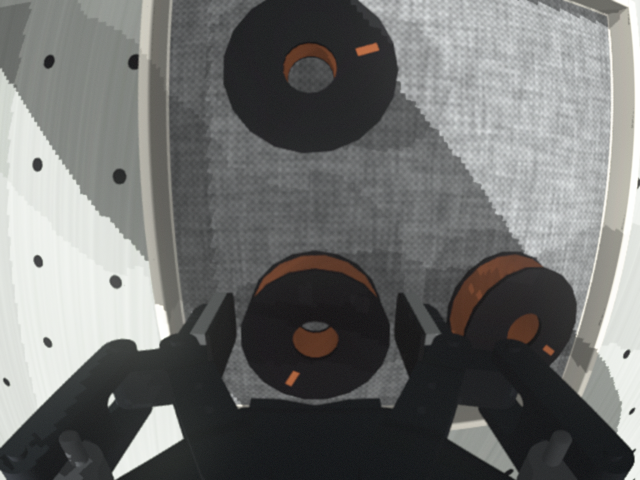

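>>> {"method": "servo_tool", "body": {"plan": [[0,0,15,0,-0.55],[0,0,40,0,-0.55],[0,0,75,0,-0.55],[0,0,110,0,-0.55],[0,0,145,0,-0.55],[10,20,180,0,-0.55],[20,50,195,-0.05,-0.55],[30,80,195,-0.1,-0.3],[40,110,195,-0.15,-0.3],[50,140,195,-0.2,-0.3]], "squeeze": 30}}

```text
clock: 35.23
position: [0.4694, -0.2489, 0.1998]
tool_rot: [3.141, 0.0, 1.554]
force: [1.2, -0.0, -0.5]
grip_width: 0.0555
```

>>> {"method": "servo_tool", "body": {"plan": [[8,30,0,-0.05,-0.3],[16,60,0,-0.05,-0.3],[24,90,0,-0.05,-0.3],[32,120,0,-0.05,-0.3],[40,150,0,-0.05,-0.3],[44,175,0,-0.05,-0.3],[44,181,0,-0.05,-0.3],[44,181,0,-0.05,-0.3],[44,181,0,-0.05,-0.3],[44,181,0,-0.05,-0.3]]}}

```text
clock: 36.07
position: [0.5129, -0.0707, 0.1994]
tool_rot: [3.142, 0.0, 1.505]
force: [0.6, -0.3, -0.3]
grip_width: 0.0556
```

```bash
python3 look.py wrist w22; python3 look.py top t22;python3 look.py side s22
```

```text
36.0667 [ 0.5129 -0.0707  0.1994] [3.142 0.    1.505] 0.0556 [ 0.6  -0.34 -0.32] [-0.17  0.4   0.25  1.92 -0.13  0.83  0.08]
36.1167 [ 0.5129 -0.0707  0.1994] [-3.142  0.     1.505] 0.0553 [ 0.12  0.41 -0.32] [-0.17  0.4   0.25  1.92 -0.13  0.83  0.08]
36.1667 [ 0.5129 -0.0706  0.1994] [3.142 0.    1.505] 0.0559 [-0.39 -1.01 -0.66] [-0.17  0.4   0.25  1.92 -0.13  0.83  0.08]
```

View pics/w22.png

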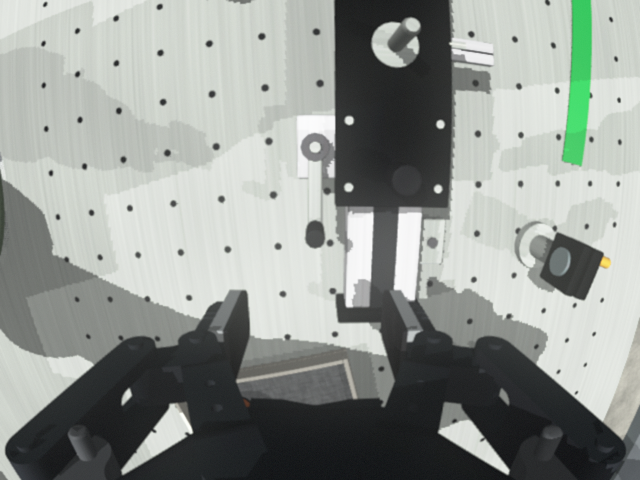

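View pics/t22.png

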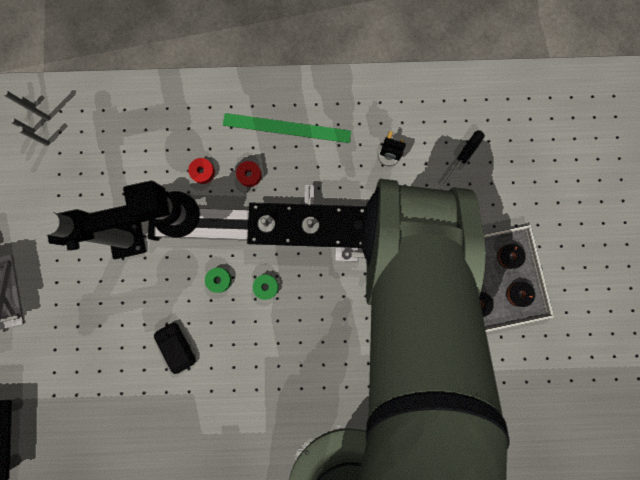

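View pics/s22.png

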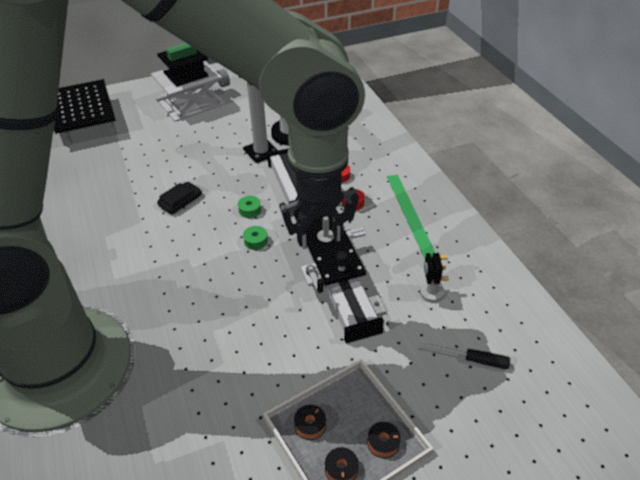

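Run:
```python
from h import *
c=np.load("pics/w22.npy",allow_pickle=True).item()
print(p2w("wrist",(315,241),.097,c).round(4),p2w("wrist",(315,147),.072,c).round(4))
for p in [(311,417),(384,434),(342,460)]:
    d=p2w("side",p,.029)[:2]-[.4525,-.340];print(np.array([[.982,.186],[-.186,.982]])@d)
```

```text
[ 0.5127 -0.0714  0.097 ] [ 0.5168 -0.0082  0.072 ]
[-0.03934468  0.05095288]
[ 0.04730664 -0.04240483]
[-0.03758339 -0.04165668]
```

Coils are well within limits. Unclamp again.

>>> {"method": "servo_tool", "body": {"plan": [[0.5,0,-30,0,-0.3],[0.5,0.5,-60,0,-0.3],[0.5,0.5,-90,0,-0.3],[0.5,0.5,-115,0,-0.3],[0.5,0.5,-124,0,-0.3],[0.5,0.5,-124,0,1],[0.5,0.5,-124,0,1],[0.5,0.5,-124,0,1],[0.5,0.5,-124,0,1],[0.5,0.5,-124,0,1]]}}

```text
clock: 37.05
position: [0.5131, -0.069, 0.0767]
tool_rot: [-3.141, -0.0, 1.506]
force: [-8.2, -0.6, 11.3]
grip_width: 0.0128
```

Run:
```python
import sys;sys.argv=['x']
from arc import *
o=np.array([-3.3,-62]);arc(o,np.arange(1,11)*.08)
c,s=np.cos(.8),np.sin(-.8);o=[c*o[0]-s*o[1],s*o[0]+c*o[1]];arc(o,np.arange(1,11)*.08)
```

```text
[-4.9, 0.5, np.float64(-0.08)] [-9.8, 1.3, np.float64(-0.16)] [-14.6, 2.6, np.float64(-0.24)] [-19.3, 4.2, np.float64(-0.32)] [-23.9, 6.2, np.float64(-0.4)] [-28.3, 8.5, np.float64(-0.48)] [-32.4, 11.2, np.float64(-0.56)] [-36.4, 14.2, np.float64(-0.64)] [-40.1, 17.6, np.float64(-0.72)] [-43.5, 21.2, np.float64(-0.8)] 
[-3.1, 3.9, np.float64(-0.08)] [-5.9, 8.0, np.float64(-0.16)] [-8.4, 12.3, np.float64(-0.24)] [-10.5, 16.8, np.float64(-0.32)] [-12.2, 21.4, np.float64(-0.4)] [-13.6, 26.2, np.float64(-0.48)] [-14.5, 31.1, np.float64(-0.56)] [-15.1, 36.0, np.float64(-0.64)] [-15.3, 41.0, np.float64(-0.72)] [-15.1, 45.9, np.float64(-0.8)]
```

>>> {"method": "servo_tool", "body": {"plan": [[-5,0.5,0,-0.08,1],[-9.8,1.3,0,-0.16,1],[-14.6,2.6,0,-0.24,1],[-19.3,4.2,0,-0.32,1],[-23.9,6.2,0,-0.4,1],[-28.3,8.5,0,-0.48,1],[-32.4,11.2,0,-0.56,1],[-36.4,14.2,0,-0.64,1],[-40.1,17.6,0,-0.72,1],[-43.5,21.2,0,-0.8,1]]}}

```text
clock: 37.88
position: [0.4705, -0.0479, 0.0768]
tool_rot: [3.14, -0.002, 0.702]
force: [-3.8, -4.1, 7.2]
grip_width: 0.0128
```

>>> {"method": "servo_tool", "body": {"plan": [[-3.1,3.9,0,-0.08,1],[-5.9,8,0,-0.16,1],[-8.4,12.3,0,-0.24,1],[-10.5,16.8,0,-0.32,1],[-12.2,21.4,0,-0.4,1],[-13.6,26.2,0,-0.48,1],[-14.5,31,0,-0.56,1],[-15.1,36,0,-0.64,1],[-15.3,41,0,-0.72,1],[-15.3,41,0,-0.72,1]]}}

```text
clock: 38.72
position: [0.4552, -0.0054, 0.0766]
tool_rot: [-3.14, -0.001, -0.018]
force: [-6.9, 1.1, 16.7]
grip_width: 0.0125
```

>>> {"method": "servo_tool", "body": {"plan": [[0,0,0,0,1],[0,0,0,0,-0.3],[0,0,0,0,-0.3],[0,0,0,0,-0.3],[0,0,0,0,-0.3],[0,0,20,0,-0.3],[0,0,50,0,-0.3],[0,-5,75,0,-0.3],[20,-12,84,0,-0.3],[45,-20,84,-0.03,-0.3]]}}

```text
clock: 39.55
position: [0.5006, -0.0262, 0.1618]
tool_rot: [-3.14, -0.003, -0.042]
force: [1.9, 0.9, 0.7]
grip_width: 0.0557
```

```bash
python3 look.py wrist w23
```

```text
39.55 [ 0.5006 -0.0262  0.1618] [-3.14e+00 -3.00e-03 -4.20e-02] 0.0557 [1.85 0.95 0.69] [-0.62  0.54  0.76  2.02 -0.53  0.78 -1.15]
```

View pics/w23.png

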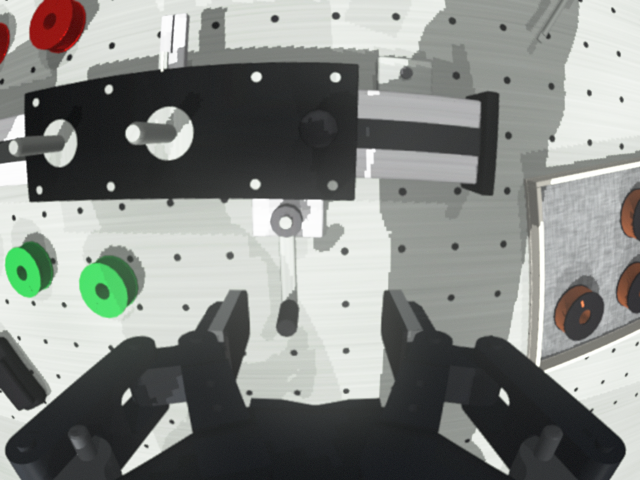

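>>> {"method": "servo_tool", "body": {"plan": [[25,-2,0,-0.018,-0.3],[50,-4,0,-0.018,-0.3],[75,-5,0,-0.018,-0.3],[75,-5,0,-0.018,-0.3],[75,-5,-25,-0.018,-0.3],[75,-5,-50,-0.018,-0.3],[75,-5,-70,-0.018,-0.3],[75,-5,-83,-0.018,-0.3],[75,-5,-83,-0.018,-0.3],[75,-5,-83,-0.018,-0.3]], "squeeze": 50}}

```text
clock: 40.43
position: [0.5747, -0.0319, 0.0765]
tool_rot: [3.141, 0.0, -0.062]
force: [0.4, 0.1, 0.6]
grip_width: 0.0555
```

>>> {"method": "servo_tool", "body": {"plan": [[0,0,0,0,1],[0,0,0,0,1],[0,0,0,0,1],[0,0,0,0,1],[0,0,0,0,1],[0.3,5,0,0,1],[0.7,12,0,0,1],[1.3,20,0,0,1],[1.8,28,0,0,1],[2.4,38,0,0,1]]}}

```text
clock: 41.27
position: [0.5777, 0.0053, 0.0775]
tool_rot: [3.141, -0.002, -0.063]
force: [-1.1, -6.1, 9.2]
grip_width: 0.0205
```

>>> {"method": "servo_tool", "body": {"plan": [[0.6,10,0,0,1],[1.2,20,0,0,1],[1.9,30,0,0,1],[2.5,40,0,0,1],[3.1,50,0,0,1],[3.8,60,0,0,1],[4.4,70,0,0,1],[5,80,0,0,1],[5.6,90,0,0,1],[6.2,100,0,0,1]]}}

```text
clock: 42.1
position: [0.584, 0.106, 0.0775]
tool_rot: [3.141, -0.002, -0.062]
force: [-0.7, -5.9, 8.9]
grip_width: 0.0208
```

>>> {"method": "servo_tool", "body": {"plan": [[0.6,10,0,0,1],[1.2,20,0,0,1],[1.9,30,0,0,1],[2.5,40,0,0,1],[3.1,50,0,0,1],[3.6,58,0,0,1],[4,64,0,0,1],[4.2,68,0,0,1],[4.4,70,0,0,1],[4.4,71,0,0,1]]}}

```text
clock: 42.93
position: [0.5885, 0.1771, 0.0775]
tool_rot: [3.142, -0.002, -0.061]
force: [-1.0, -4.9, 7.7]
grip_width: 0.0208
```

>>> {"method": "servo_tool", "body": {"plan": [[0,1,0,0,1],[0.1,2,0,0,1],[0.2,3,0,0,1],[0.2,4,0,0,1],[0.3,5,0,0,1],[0.3,5,0,0,1],[0.3,5,0,0,1],[0.3,5,0,0,1],[0.3,5,0,0,1],[0.3,5,0,0,1]]}}

```text
clock: 43.77
position: [0.5887, 0.1799, 0.0775]
tool_rot: [3.14, -0.002, -0.063]
force: [-2.0, -13.8, 9.4]
grip_width: 0.0203
```

>>> {"method": "servo_tool", "body": {"plan": [[0,2,0,0,1],[0,4,0,0,1],[0,4,0,0,1],[0,4,0,0,1],[0,4,0,0,1],[0,4,0,0,1],[0,2,0,0,1],[0,0,0,0,1],[0,-1,0,0,1],[0,-1,0,0,1]]}}

```text
clock: 44.6
position: [0.5887, 0.1799, 0.0775]
tool_rot: [3.141, -0.001, -0.063]
force: [-2.9, -9.2, 9.4]
grip_width: 0.0203
```

>>> {"method": "servo_tool", "body": {"plan": [[0,0,0,0,1],[0,0,0,0,-0.3],[0,0,0,0,-0.3],[0,0,0,0,-0.3],[0,0,0,0,-0.3],[0,0,20,0,-0.3],[0,0,50,0,-0.3],[0,0,75,0,-0.3],[0,0,84,0,-0.3],[0,0,84,0,-0.3]], "squeeze": 30}}

```text
clock: 45.43
position: [0.5891, 0.1818, 0.1625]
tool_rot: [-3.14, -0.003, -0.061]
force: [0.8, 0.4, 0.0]
grip_width: 0.0555
```

```bash
python3 look.py wrist w24
```

```text
45.4333 [0.5891 0.1818 0.1625] [-3.14e+00 -3.00e-03 -6.10e-02] 0.0555 [0.82 0.44 0.02] [-0.88  0.72  0.76  1.72 -0.6   0.95 -1.51]
```

View pics/w24.png

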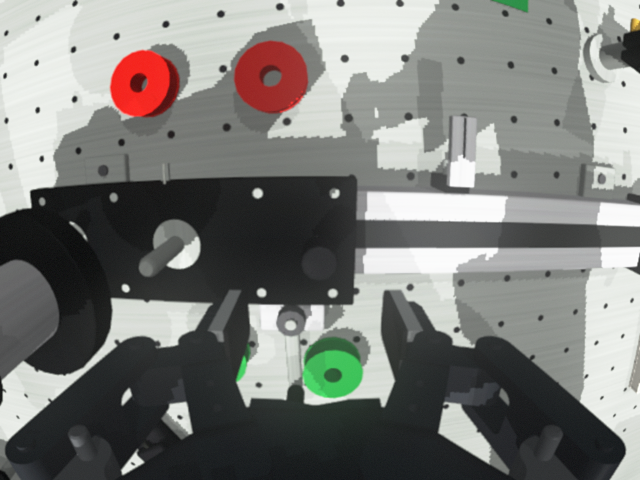

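>>> {"method": "servo_tool", "body": {"plan": [[-30,6,0,0.015,-0.3],[-60,12,0,0.03,-0.3],[-90,18,0,0.045,-0.3],[-121,24,0,0.045,-0.3],[-121,24,0,0.045,-0.3],[-121,24,0,0.045,-0.3],[-121,24,0,0.045,-0.3],[-121,24,0,0.045,-0.3],[-121,24,0,0.045,-0.3],[-121,24,0,0.045,-0.3]]}}

```text
clock: 46.32
position: [0.4677, 0.2049, 0.16]
tool_rot: [3.141, -0.0, -0.017]
force: [-0.0, 0.7, 0.1]
grip_width: 0.0552
```

```bash
python3 look.py wrist w25
```

```text
46.3167 [0.4677 0.2049 0.16  ] [ 3.141 -0.    -0.017] 0.0552 [-0.    0.67  0.15] [-1.09  0.58  0.8   1.99 -0.57  0.81 -1.56]
```

View pics/w25.png

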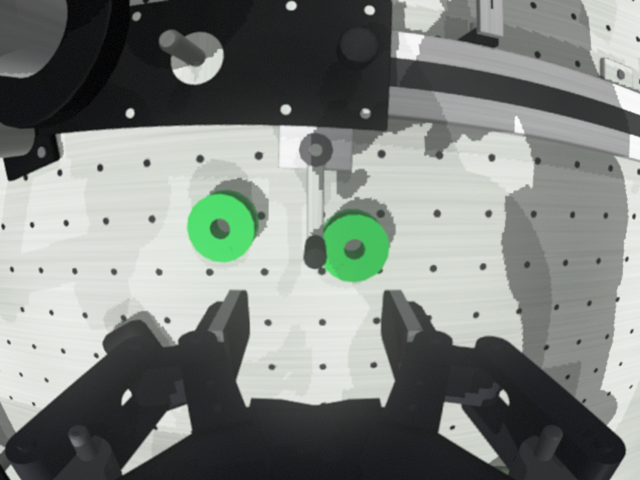

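Run:
```python
from h import *
c=np.load("pics/w25.npy",allow_pickle=True).item()
k=p2w("wrist",(315,258),.097,c);p=p2w("wrist",(316.5,149.5),.072,c);print(k,p,(k-p))
from arc import arc
o=np.array([-62,1.8]);arc(o,-np.arange(1,11)*.08)
c,s=np.cos(.8),np.sin(.8);o=[c*o[0]-s*o[1],s*o[0]+c*o[1]];arc(o,-np.arange(1,11)*.08)
```

```text
[0.46812272 0.20404428 0.097     ] [0.52993778 0.20211317 0.072     ] [-0.06181506  0.00193111  0.025     ]
[0.1, -5.0, np.float64(0.08)] [0.5, -9.9, np.float64(0.16)] [1.3, -14.8, np.float64(0.24)] [2.6, -19.6, np.float64(0.32)] [4.2, -24.3, np.float64(0.4)] [6.2, -28.8, np.float64(0.48)] [8.5, -33.2, np.float64(0.56)] [11.2, -37.4, np.float64(0.64)] [14.2, -41.3, np.float64(0.72)] [17.5, -45.0, np.float64(0.8)] 
[3.6, -3.4, np.float64(0.08)] [7.5, -6.5, np.float64(0.16)] [11.5, -9.3, np.float64(0.24)] [15.9, -11.8, np.float64(0.32)] [20.3, -13.9, np.float64(0.4)] [25.0, -15.7, np.float64(0.48)] [29.8, -17.0, np.float64(0.56)] [34.6, -18.0, np.float64(0.64)] [39.5, -18.6, np.float64(0.72)] [44.5, -18.8, np.float64(0.8)]
```

>>> {"method": "servo_tool", "body": {"plan": [[0,0,-25,0,-0.3],[0.5,0,-50,0,-0.3],[0.5,0,-75,0,-0.3],[0.5,0,-85,0,-0.3],[0.5,0,-85,0,1],[0.5,0,-85,0,1],[0.5,0,-85,0,1],[0.5,0,-85,0,1],[0.5,0,-85,0,1],[0.5,0,-85,0,1]]}}

```text
clock: 47.2
position: [0.4683, 0.2056, 0.0765]
tool_rot: [-3.141, -0.002, -0.016]
force: [-0.9, -2.4, 7.8]
grip_width: 0.013
```

>>> {"method": "servo_tool", "body": {"plan": [[0.1,-5,0,0.08,1],[0.5,-10,0,0.16,1],[1.3,-14.8,0,0.24,1],[2.6,-19.6,0,0.32,1],[4.2,-24.3,0,0.4,1],[6.2,-28.8,0,0.48,1],[8.5,-33.2,0,0.56,1],[11.2,-37.4,0,0.64,1],[14.2,-41.3,0,0.72,1],[17.5,-45,0,0.8,1]]}}

```text
clock: 48.03
position: [0.4856, 0.1605, 0.0765]
tool_rot: [3.141, -0.001, 0.788]
force: [-2.2, 0.4, 7.5]
grip_width: 0.0128
```

>>> {"method": "servo_tool", "body": {"plan": [[3.6,-3.4,0,0.08,1],[7.5,-6.5,0,0.16,1],[11.5,-9.3,0,0.24,1],[15.9,-11.6,0,0.32,1],[20.3,-13.6,0,0.4,1],[25,-15.3,0,0.48,1],[29.8,-16.6,0,0.56,1],[34.6,-17.6,0,0.64,1],[39.5,-18.3,0,0.72,1],[41.5,-18.5,0,0.75,1]]}}

```text
clock: 48.87
position: [0.5265, 0.1416, 0.0763]
tool_rot: [-3.141, 0.0, 1.538]
force: [-15.0, 0.6, 18.2]
grip_width: 0.0128
```

```bash
python3 look.py wrist w26
```

```text
48.8667 [0.5265 0.1416 0.0763] [-3.141  0.     1.538] 0.0128 [-15.02   0.6   18.16] [-0.53  0.63  0.22  1.94 -0.24  0.6  -0.19]
```

View pics/w26.png

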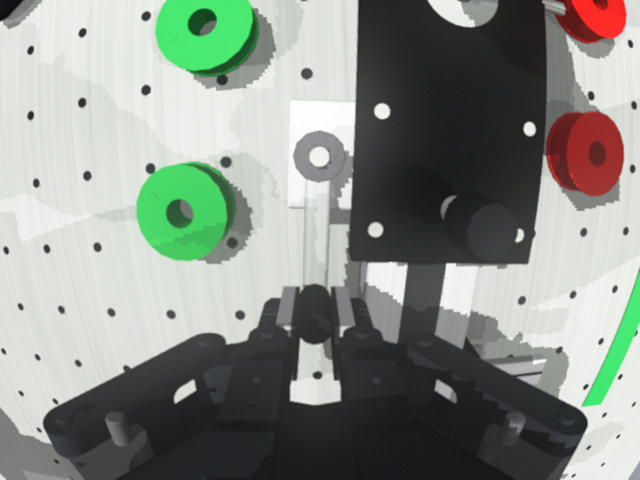

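Lever at its stop (−15 N reaction). Release, lift, retreat, then check.

>>> {"method": "servo_tool", "body": {"plan": [[0,0,0,0,-0.3],[0,0,0,0,-0.3],[0,0,0,0,-0.3],[0,0,0,0,-0.3],[0,0,20,0,-0.3],[0,0,50,0,-0.3],[0,0,80,0,-0.3],[0,0,110,0,-0.3],[-10,0,124,0,-0.3],[-20,10,124,0,-0.3]]}}

```text
clock: 49.75
position: [0.5081, 0.1507, 0.2026]
tool_rot: [3.137, -0.001, 1.531]
force: [1.0, -0.4, 0.2]
grip_width: 0.0555
```

```bash
python3 look.py wrist w27; python3 look.py top t27;python3 look.py side s27
python3 - <<'E'
from h import *
im=cv2.imread("pics/w27.png");crop(im,280,0,560,270,2.2,"w27c.png")
E
```

```text
49.75 [0.5081 0.1507 0.2026] [ 3.137e+00 -1.000e-03  1.531e+00] 0.0555 [ 0.96 -0.41  0.22] [-0.63  0.42  0.3   1.9  -0.16  0.84 -0.28]
49.8 [0.5054 0.1537 0.2009] [ 3.140e+00 -2.000e-03  1.534e+00] 0.0555 [-0.31  3.82  0.07] [-0.63  0.42  0.3   1.9  -0.16  0.84 -0.29]
49.85 [0.5058 0.1533 0.2001] [ 3.141e+00 -1.000e-03  1.535e+00] 0.0555 [ 0.15  0.29 -0.  ] [-0.63  0.42  0.3   1.9  -0.16  0.84 -0.28]
```

View pics/w27.png

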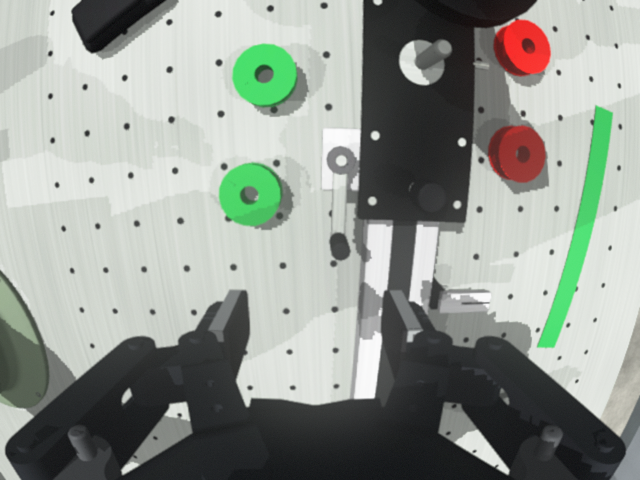

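View pics/t27.png

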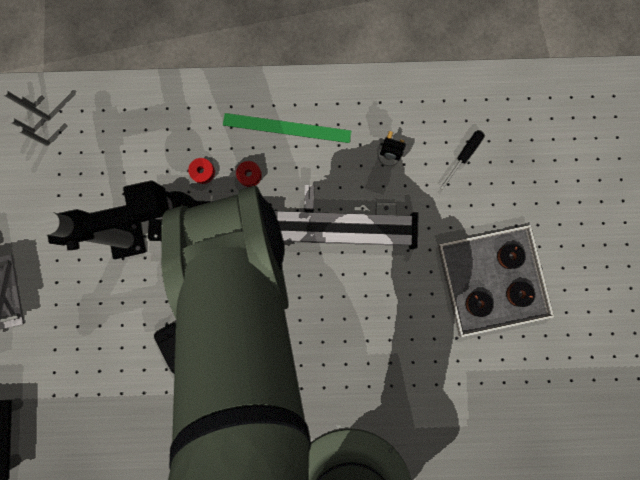

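View pics/s27.png

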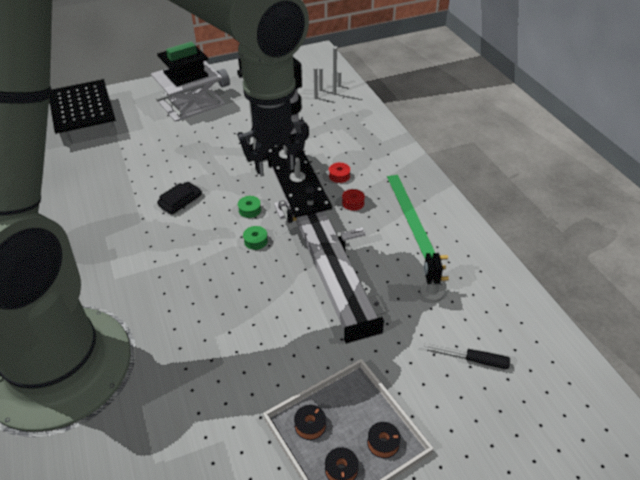

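```bash
python3 look.py wrist w28
python3 - <<'E'
from h import *
im=cv2.imread("pics/w28.png");crop(im,310,130,470,280,5,"w28c.png")
E
```

```text
49.9 [0.5063 0.1526 0.1996] [ 3.141e+00 -1.000e-03  1.535e+00] 0.0556 [ 0.56 -1.05  0.36] [-0.63  0.42  0.3   1.9  -0.16  0.84 -0.28]
```

View pics/w28c.png

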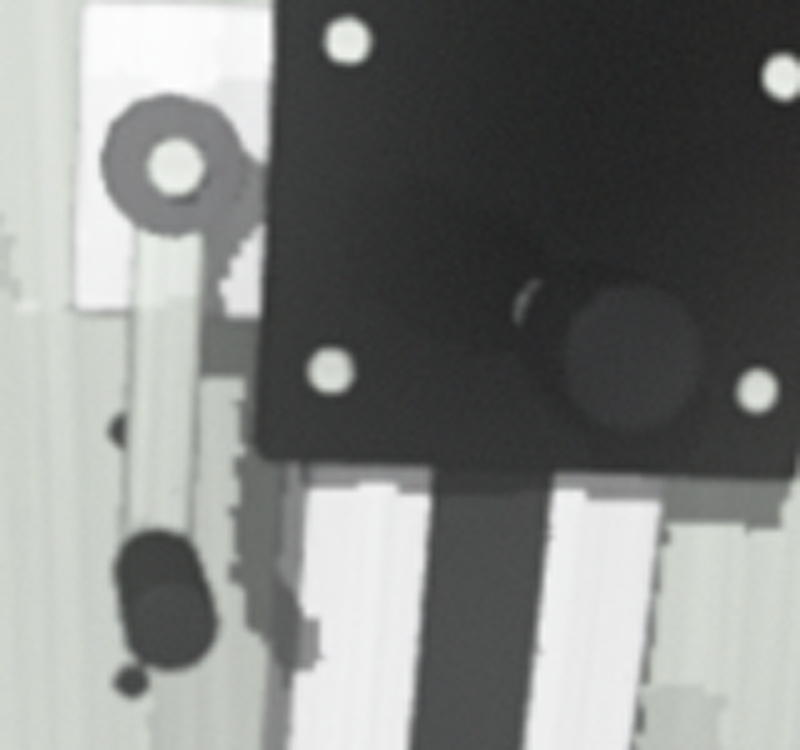

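Run:
```python
from h import *
c=np.load("pics/w28.npy",allow_pickle=True).item()
f=lambda x,y:(310+x/5,130+y/5)
k=p2w("wrist",f(170,625),.097,c);p=p2w("wrist",f(173,166),.072,c);q=p2w("wrist",f(634,357),.106,c)
d=(k-p)[:2];st=np.array([-.0624,-.998])
print(k,p,q,np.arctan2(st[0]*-d[1]+st[1]*d[0],d@st),.0624*q[0]+.998*q[1])
for pp in [(311,417),(384,434),(342,460)]:
    d=p2w("side",pp,.029)[:2]-[.4525,-.340];print(np.array([[.982,.186],[-.186,.982]])@d)
a=cv2.imread("pics/t27.png");b=cv2.imread("pics/top0.png")
```

```text
[0.52602253 0.1411211  0.097     ] [0.52948869 0.20282267 0.072     ] [0.58858268 0.17910762 0.106     ] -0.006326638867661288 0.21547696025548463
[-0.03934468  0.05095288]
[ 0.04730664 -0.04240483]
[-0.03758339 -0.04165668]
```

Run:
```python
from workcell import bot
print(bot.job_done(), bot.observe()["clock"])
```

```text
the job is handed in; nothing more can be done
the job is handed in; nothing more can be done
```

The job is done and handed in at about 50 s of the 210 s allowed. I unclamped the carriage, slid it about 210 mm to the mark and clamped it. I then moved both spindle coils into the tray beside the coil already there, pushed the empty carriage home against its stop and clamped it.

Only three coils were present: one on each spindle, plus coil5 in the tray.

| Last check | Result |
|---|---|
| Pointer at the mark while clamped | within about 1 mm |
| Lever angle after the final clamping | about 0 rad, with a 15 N reaction at its stop |
| Push post position along the rail, compared with the start | within about 1 mm, and it stopped moving while I pushed against the stop |
| Coils, distance from the tray centre along each side | at most 51 mm (limit 76 mm), all three flat and side by side |
| Camera head, mirror mount and driver | no sign of movement in the pictures |
| Mouse | partly hidden by the arm in the last top view, but looks unmoved from the side |
| Gripper | raised clear of everything |

- **Camera disagreement:** two wrist views of spindle_a differed by about 5 mm in x. I aimed midway between them, and a closer picture before gripping showed the coil centred.
- **Tray and grip:** I saw no tray knock and no slackening of the grip.

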